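# Load the slide scanner's magazine and start the run

## Robot

A 6-joint arm with a two-finger parallel gripper is mounted at the origin on a cart in front of the work surface, level with it; the furniture and walls round the work are solid. World frame = base frame: x ahead of the robot, y to its left, z up, the work surface at z = 0. Lengths are in m, angles in rad, forces in N, time in s.
With the tool pointing down it reaches from about 0.35 to 0.975 m from the base axis. Payload 4.9 kg.
Tool frame: the origin (TCP) lies on the front face of the gripper's body, between the roots of the fingers; the fingertips stand ctrl.tip_extent ahead of it and the grasp point (between the pads) lies 54 mm ahead of it (ctrl.tip_extent is the distance from the TCP to the fingertips, in m); z points along the fingers, y is the line along which they close (so a half turn about z gives the same grasp; the last joint's range is limited). The gripper opens to 85 mm and grips with 20 to 120 N. Pads are 22 mm wide; open, the fingers measure 114 mm over their backs; the gripper's body (76 mm by 85 mm) begins 54 mm behind the grasp point. The pads swing forward as they close: fully open they stand 13 mm farther back than shut.
Start: joints at [-1.415, 0.053, 1.613, -0, 1.476, -0.119], TCP at [0.17, -0.602, 0.304] pointing down, gripper open.
Joint ranges: [-3.01, 3.01], [-1.01, 2.22], [0.06, 2.58], [-1.02, 4.17], [0.09, 2.62], [-3.14, 3.14]. Speed limits (rad/s): [2.57, 2.57, 3.14, 3.14, 3.14, 3.14].

## Interface

Orientations are given as a rotation vector (axis times angle).
In Python, from station import ctrl gives the robot as it stands.
- The arm moves only by the tool apply_moves, never from a script. Its argument "rows" is one flat list of numbers, 6 for each row, row after row: the shift along the tool's x, y, z normalised to -1 to 1, where 1 is 0.6 m, then the turn, a rotation vector about the tool's x, y, z normalised to -1 to 1, where 1 is 90 degrees. A call has 1 to 20 rows; each row is the pose to reach, as a shift and turn from the pose commanded when the call began, along the tool's axes at that moment; what a row does not reach only later rows make up. A row lasts 1/10 s, in which the tool goes at most 50 mm and 8.59 degrees, less where a joint would pass 70% of its speed; a pose out of reach is approached as far as the arm can. A call with a number of a shift or a turn outside -1 to 1 is refused whole. A call with a gripper value outside its range is refused whole. "grip" is the opening, from 0 (shut) to 1 (fully open), set as the call begins (left out, the last holds). The fingers move at their own pace and stop on an object; "grip_force" is the grip in N (left out, the last holds). Time passes only in rows, so rows that repeat a pose let the fingers close. It gives the time, the measured TCP pose, the force, the opening and the grip force at its end, in the units of the state.
- ctrl.get_obs(): the state, without advancing time (a new reading comes with each control period).
- ctrl.get_image(name): name is "side" or "top"; returns (picture, depth): 420x560x3 uint8, blue, green, red; 420x560 float32, m along the optical axis (not along the pixel's ray), 0 where there is no reading.
- ctrl.camera_model(name): a dict with "mtx" (3x3 intrinsics, pixels), "k1" (the pictures are not rectified: a ray, as slopes to the right and down, at radius r is drawn at 1 + k1 r^2 times it, then the intrinsics apply), "R" (3x3) and "t" (3): a world point X has camera coordinates R X + t. Camera axes: x right, y down, z forward; pixel columns grow to the right and rows downward; lengths in m; the calibration is good to about 2 mm. A picture is of the moment at which its call begins. camera_model takes no time and is no camera call.
- ctrl.finish_job(): hands the job in; it is judged then, once.
The state is a dict: "t": time; "q": joint angles; "dq": joint speeds; "effort": joint torques, N m; "tool_pos": TCP position; "tool_rot": TCP orientation; "contact_force": force on the tool from outside, world axes, zero at the start; "wrist_torque": the same for the moment, N m; "opening": finger opening in m; "grip_force": force on a finger pad.
Only numpy, scipy, OpenCV 4.12 (cv2) and the standard library are available. Lean on these libraries where they do the work, as an engineer would, in place of code of your own. Each camera call takes 0.05 s, during which the arm holds its last target. There are 200 camera calls.

## Task

Get the pollen slides scanned: press the white key to put the scanner into loading mode, then lift the follower weight out of its sloping magazine, stack every slide carrier from the desk flat in there, slides up and the orange label end right against the backstop, and lay the weight back flat on top, against the backstop too. Then press the blue key and after that the green key, one at a time and fully down. Leave the red key and the other things on the desk alone, and never turn a carrier over or stand it on edge.

Things in the scene. Friction and masses are not known exactly. Their poses are not given: they have to be found in the camera images.
- scanner: desktop slide scanner, fixed: grey plinth 250 x 216 mm, 22 mm high; white scan head along its back 97 mm deep with a flat roof 80 mm up (dark rubber mat 66 x 130 mm on it, centred at x 77, y 20 mm: a place to put something down); magazine front left, console with 4 keys front right (top 48 mm up, reaching y = -40 mm). Origin: centre of underside; x to its back, y left, z up.
- magazine: the scanner's inclined magazine (fixed to it): deck 36 mm wide, 100 long, sloping 18 deg down to a backstop square to it, 54 mm high. Origin: on the deck's midline at the foot of the backstop; x down the slope INTO the backstop (deck x = -100..0), y left, z square off the deck. Two cheeks 65 mm apart guide only x = -24..0, up to 54 mm high, lips flared; elsewhere a carrier overhangs, free for fingers.
- follower: steel follower weight, 0.32 kg: dark plate 92 (x) x 56 (y) x 8 mm with a bright grip bar on top, 56 (x) x 18 (y) mm, from 8 to 30 mm above the underside. It starts lying on the deck of the empty magazine. Origin: centre of the plate's underside; z up through the bar. Either end may go to the backstop.
- key_load (a joint): white key (arrow-to-bar symbol), the one nearest the front; 0 = up, 0.006 m = fully down; spring return, about 4.5 N at the bottom. A press counts beyond 4 mm. Needs no holding.
- key_preview (a joint): blue key (ring symbol), second from the front; as the white key
- key_start (a joint): green key (triangle symbol), third from the front; as the white key
- key_stop (a joint): red key (square symbol), fourth, nearest the scan head; as the white key; must be left alone
- key_load_top (a point): centre of the top of the white keycap (23 x 28 mm; keys stand in a row, 33 mm from centre to centre; tops 57 mm above the desk, 9 mm above the console; press straight down)
- key_preview_top (a point): centre of the top of the blue keycap (23 x 28 mm; keys stand in a row, 33 mm from centre to centre; tops 57 mm above the desk, 9 mm above the console; press straight down)
- key_start_top (a point): centre of the top of the green keycap (23 x 28 mm; keys stand in a row, 33 mm from centre to centre; tops 57 mm above the desk, 9 mm above the console; press straight down)
- key_stop_top (a point): centre of the top of the red keycap (23 x 28 mm; keys stand in a row, 33 mm from centre to centre; tops 57 mm above the desk, 9 mm above the console; press straight down)
- carrier_a: slide carrier: flat grey frame 98 (x) x 58 (y) x 10 mm (z), 70 g, holding two glass slides; one end bar is orange, with the white slide labels next to it: the label end. Two to four of the four carriers are present. Origin: centre of the underside; x to the label end, z up out of the slides' face. Starts flat on the desk, slides up, label end either way round.
- carrier_a_label_end (a point): middle of this carrier's orange end face, 5 mm above its underside
- carrier_b: slide carrier: flat grey frame 98 (x) x 58 (y) x 10 mm (z), 70 g, holding two glass slides; one end bar is orange, with the white slide labels next to it: the label end. Two to four of the four carriers are present. Origin: centre of the underside; x to the label end, z up out of the slides' face. Starts flat on the desk, slides up, label end either way round.
- carrier_b_label_end (a point): middle of this carrier's orange end face, 5 mm above its underside
- carrier_c: slide carrier: flat grey frame 98 (x) x 58 (y) x 10 mm (z), 70 g, holding two glass slides; one end bar is orange, with the white slide labels next to it: the label end. Two to four of the four carriers are present. Origin: centre of the underside; x to the label end, z up out of the slides' face. Starts flat on the desk, slides up, label end either way round.
- carrier_c_label_end (a point): middle of this carrier's orange end face, 5 mm above its underside
- carrier_d: slide carrier: flat grey frame 98 (x) x 58 (y) x 10 mm (z), 70 g, holding two glass slides; one end bar is orange, with the white slide labels next to it: the label end. Two to four of the four carriers are present. Origin: centre of the underside; x to the label end, z up out of the slides' face. Starts flat on the desk, slides up, label end either way round.
- carrier_d_label_end (a point): middle of this carrier's orange end face, 5 mm above its underside
- petri_a: glass dish with seeds, 61 mm across, 14 mm high, lying on the desk: a bystander, leave it where it is. Origin: centre of the underside.
- loupe: folding loupe, 26 x 34 x 16 mm, lying on the desk: a bystander, leave it where it is. Origin: centre of the underside.
- eraser: blue and white eraser, 21 x 46 x 12 mm, lying on the desk: a bystander, leave it where it is. Origin: centre of the underside.
- marker: red and white marker pen, 135 mm long, lying on the desk: a bystander, leave it where it is. Origin: centre of the underside.

How it is judged:
By the outcome, as a careful person would: the job done as asked, in the order asked, and still so for the second after the job is handed in, with the robot touching nothing.
Of carrier_a, carrier_b, carrier_c, carrier_d only 2 to 4 are there at a start; the rules pass over those that are not, and their reading is None.
At some moment in a run one of carrier_a, carrier_b, carrier_c, carrier_d, follower may be knocked a few centimetres aside while the robot is not near it.
It also fails if it takes over 210 s, if anything falls off the work surface, if the arm or the gripper's body presses on something with over 40 N, if the wrist force passes 120 N, or if a joint passes its speed limit or range.

## Working session

There is one attempt and no reset: what is moved stays moved. The work goes in short steps, Python scripts to look and compute and a tool call to move; the robot and the scene stay as the last step left them, time stands still between calls to the robot, and variables do not carry over. Pictures are saved under pics/ and viewed, at most 14 in all, crops included, and the job is handed in when it is done.

Besides the shell and the picture viewer there is one more tool, called in YAML: its name, and indented under it one key for each argument. apply_moves: Moves the arm, as the interface text tells. Its arguments: {"type":"object","properties":{"rows":{"type":"array","items":{"type":"number"}},"grip":{"type":"number"},"grip_force":{"type":"number"}},"required":["rows"]}

```bash
mkdir -p pics; ls; python3 - <<'E'
from station import ctrl
import cv2
o=ctrl.get_obs(); print(o['t'],o['tool_pos'],o['tool_rot'],o['opening'],ctrl.tip_extent)
for n in ('top','side'):
    im,d=ctrl.get_image(n); cv2.imwrite(f'pics/{n}0.png',im)
    import numpy as np; np.save(f'pics/{n}0.npy',d)
    m=ctrl.camera_model(n); print(n,m['mtx'],m['k1'],m['R'],m['t'])
E
```

```text
pics
0.0 [ 0.16950982 -0.60106868  0.30266626] [-3.10994116e+00 -4.30000594e-01  7.90325168e-05] 0.08563813076898746 0.0726
top [[400.7529302    0.         282.96165658]
 [  0.         400.7529302  206.60391198]
 [  0.           0.           1.        ]] -0.02764881837860844 [[-0.01882417 -0.99980121 -0.00657216]
 [-0.99945639  0.01899481 -0.0269466 ]
 [ 0.02706608  0.00606134 -0.99961527]] [-0.15057744  0.50664497  0.91597955]
side [[467.56826937   0.         281.45950046]
 [  0.         467.56826937 222.4749322 ]
 [  0.           0.           1.        ]] -0.0026070015262637364 [[ 0.99996819  0.00619237  0.00502709]
 [ 0.00784572 -0.65019431 -0.75972745]
 [-0.00143593  0.75974273 -0.65022221]] [-0.52350347 -0.07519597  1.22055799]
```

View pics/top0.png

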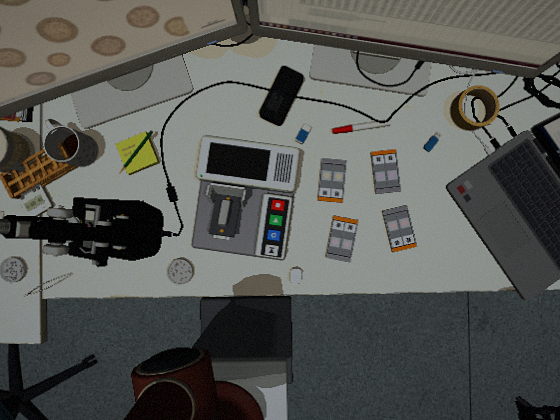

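View pics/side0.png

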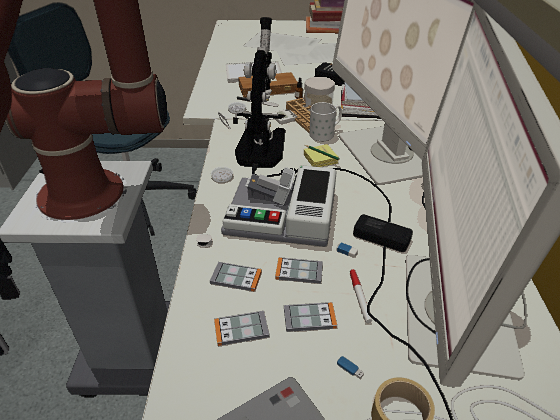

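The top view shows the scanner at about (245,195) and four carriers at about (332,180), (385,171), (342,238) and (399,228). Next I'll enlarge the crops.

```bash
cat > h.py <<'E'
import numpy as np, cv2
from station import ctrl
from scipy.spatial.transform import Rotation as Ro
def ray(n,uv):
    m=ctrl.camera_model(n); K=m['mtx']
    p=(np.atleast_2d(uv).astype(float)-K[:2,2])/[K[0,0],K[1,1]]
    q=p.copy()
    for _ in range(10): q=p/(1+m['k1']*(q**2).sum(1,keepdims=True))
    return m,np.c_[q,np.ones(len(q))]
def atz(n,uv,z):  # pixel -> world at height z
    m,r=ray(n,uv); d=r@m['R']; c=-m['R'].T@m['t']
    s=(np.asarray(z)-c[2])/d[:,2]; return c+d*s[:,None]
def atd(n,uv,dep): # pixel and depth -> world
    m,r=ray(n,uv); return (r*np.asarray(dep).reshape(-1,1)-m['t'])@m['R']
def proj(n,X):
    m=ctrl.camera_model(n); c=np.atleast_2d(X)@m['R'].T+m['t']; p=c[:,:2]/c[:,2:]
    p=p*(1+m['k1']*(p**2).sum(1,keepdims=True)); return p*[m['mtx'][0,0],m['mtx'][1,1]]+m['mtx'][:2,2]
def crop(n,im,x0,y0,w,h,s,f):
    c=cv2.resize(im[y0:y0+h,x0:x0+w],None,fx=s,fy=s,interpolation=cv2.INTER_CUBIC)
    for k in range(0,w,20): cv2.putText(c,str(x0+k),(k*s,8),0,.3,(0,0,255),1); cv2.line(c,(k*s,8),(k*s,13),(0,0,255),1)
    for k in range(0,h,20): cv2.putText(c,str(y0+k),(0,k*s+4),0,.3,(0,0,255),1)
    cv2.imwrite(f,c)
E
python3 - <<'E'
from h import *
im=cv2.imread('pics/top0.png'); crop('top',im,185,125,240,145,3,'pics/c1.png')
im=cv2.imread('pics/side0.png'); crop('side',im,195,160,160,100,5,'pics/c2.png')
E
```

```text
(no output)
```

View pics/c1.png

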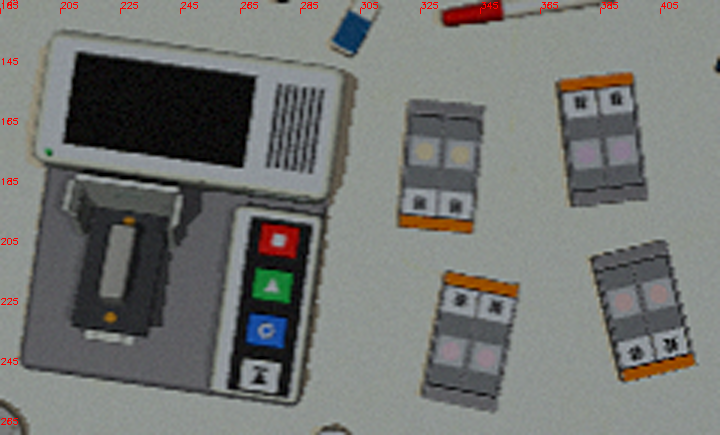

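View pics/c2.png

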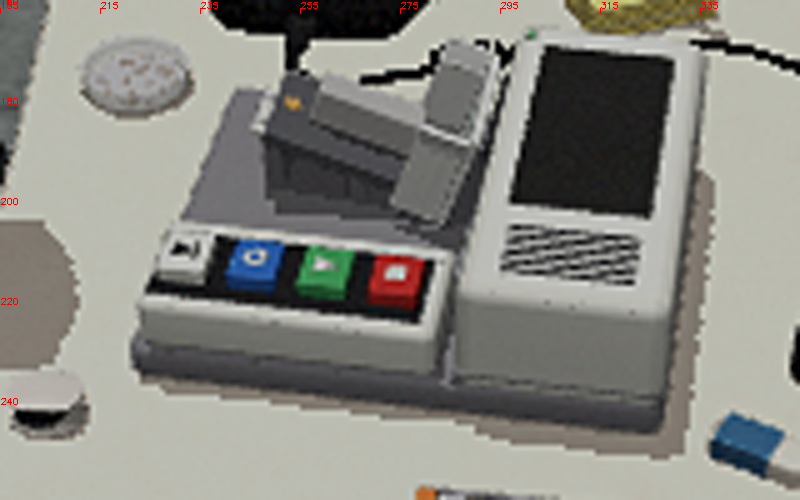

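```bash
cat > m1.py <<'E'
from h import *
np.set_printoptions(precision=4,suppress=True)
P=lambda L:np.array([185,125])+(np.array(L)+.5)/3-.5
cs=dict(A=[(409,99),(485,105),(475,232),(398,226)],B=[(633+14,198),(571,206),(556,80),(633,73)],C=[(497,411),(421,397),(445,271),(520,284)],D=[(591,258),(664,240),(694,362),(622,381)])
for k,L in cs.items():
    w=atz('top',P(L),np.full(4,.010)); c=w.mean(0); d=(w[2]+w[3]-w[0]-w[1])/2; e=(w[1]+w[2]-w[0]-w[3])/2
    print(k,c[:2],'len',np.linalg.norm(d),np.linalg.norm(e),'yaw',np.degrees(np.arctan2(d[1],d[0])))
kk=atz('top',P([(260,377),(266,330),(271,286),(278,240)]),np.full(4,.057)); print('keys',kk, np.linalg.norm(np.diff(kk,axis=0),axis=1)); d=kk[3]-kk[0]; print('yawkeys',np.degrees(np.arctan2(d[1],d[0])))
m=atz('top',P([(80,52),(257,76),(243,166),(64,142)]),np.full(4,.08)); print('mat',m.mean(0)); x=(m[0]+m[1]-m[2]-m[3])/2; y=(m[0]+m[3]-m[1]-m[2])/2; print(np.linalg.norm(x),np.linalg.norm(y),np.degrees(np.arctan2(x[1],x[0])),np.degrees(np.arctan2(y[1],y[0]))-90)
D=np.load('pics/top0.npy')
# depth samples
for nm,L in dict(mat=(160,110),roof=(260,150),bar1=(122,235),bar2=(115,290),dotback=(128,220),dotfront=(110,318),plateL=(97,260),plateR=(147,260),plateL2=(90,320),plateR2=(140,320),plinth=(50,300),con=(240,300),stop=(125,190),deckend=(108,337)).items():
    p=P([L]); u,v=np.round(p[0]).astype(int); print(nm,(u,v),atd('top',p,[np.median(D[v-1:v+2,u-1:u+2])])[0])
pl=atz('top',P([(22,367),(300,404)]),np.full(2,.022)); print('plinth front',pl,np.linalg.norm(pl[1]-pl[0]))
E
python3 m1.py
```

```text
A [ 0.563  -0.2737] len 0.09779501247334707 0.05871597859326614 yaw 173.99321735970815
B [ 0.5809 -0.3968] len 0.09702329501512612 0.059068676949634434 yaw 5.043775553054135
C [ 0.4287 -0.2929] len 0.09801460325990857 0.05845545937814864 yaw -11.80299216932847
D [ 0.4494 -0.4248] len 0.09617151930130466 0.05735645969865564 yaw -167.42439731152427
keys [[ 0.4079 -0.1334  0.057 ]
 [ 0.4418 -0.1384  0.057 ]
 [ 0.4735 -0.1426  0.057 ]
 [ 0.5068 -0.1483  0.057 ]] [0.0342 0.032  0.0337]
yawkeys -8.542259382283204
mat [ 0.6006 -0.0674  0.08  ]
0.06491625047480663 0.12765773965225993 -10.313314620026194 -8.866127439060634
mat (np.int64(238), np.int64(161)) [ 0.5998 -0.0668  0.0801]
roof (np.int64(271), np.int64(175)) [ 0.5701 -0.1372  0.0793]
bar1 (np.int64(225), np.int64(203)) [ 0.5122 -0.0365  0.0667]
bar2 (np.int64(223), np.int64(221)) [ 0.4729 -0.0328  0.0793]
dotback (np.int64(227), np.int64(198)) [ 0.5242 -0.0373  0.0415]
dotfront (np.int64(221), np.int64(231)) [ 0.4528 -0.0266  0.0644]
plateL (np.int64(217), np.int64(211)) [ 0.4949 -0.0154  0.0504]
plateR (np.int64(234), np.int64(211)) [ 0.4942 -0.0519  0.0487]
plateL2 (np.int64(215), np.int64(231)) [ 0.4516 -0.0122  0.0644]
plateR2 (np.int64(231), np.int64(231)) [ 0.4509 -0.048   0.0627]
plinth (np.int64(201), np.int64(225)) [0.4659 0.0257 0.0206]
con (np.int64(265), np.int64(225)) [ 0.4637 -0.1195  0.048 ]
stop (np.int64(226), np.int64(188)) [ 0.5441 -0.0399  0.0719]
deckend (np.int64(221), np.int64(237)) [ 0.4389 -0.0242  0.0598]
plinth front [[ 0.4157  0.0473  0.022 ]
 [ 0.3843 -0.1618  0.022 ]] 0.21153604420176023
```

```bash
cat > m2.py <<'E'
from h import *
np.set_printoptions(precision=4,suppress=True)
D=np.load('pics/top0.npy'); vv,uu=np.mgrid[175:245,200:250]; uv=np.c_[uu.ravel(),vv.ravel()]
X=atd('top',uv,D[uv[:,1],uv[:,0]])
# yaw via head front/back edges & console: use roof points minAreaRect
v2,u2=np.mgrid[125:200,190:310]; q=np.c_[u2.ravel(),v2.ravel()]; Y=atd('top',q,D[q[:,1],q[:,0]]); r=Y[abs(Y[:,2]-.08)<.004]
print('roof',cv2.minAreaRect(r[:,:2].astype(np.float32)))
v2,u2=np.mgrid[185:265,255:300]; q=np.c_[u2.ravel(),v2.ravel()]; Y=atd('top',q,D[q[:,1],q[:,0]])
a=np.radians(-8.8); R=np.array([[np.cos(a),np.sin(a)],[-np.sin(a),np.cos(a)]]) # world->scanner
O=np.array([.6006,-.0674])-R.T@[.077,.020]; print('scanner origin',O)
k=np.c_[[0.4079,.4418,.4735,.5068],[-.1334,-.1384,-.1426,-.1483]]; print('keys in scanner',(k-O)@R.T)
S=np.c_[(X[:,:2]-O)@R.T,X[:,2]]
np.save('pics/S.npy',S)
# grid of heights in scanner frame
for x in np.arange(.05,-.13,-.006):
    row=[]
    for y in np.arange(.1,.0,-.006):
        m=(abs(S[:,0]-x)<.003)&(abs(S[:,1]-y)<.003); row.append('%3d'%round(1000*np.median(S[m,2])) if m.any() else ' . ')
    print('%4d'%round(x*1000),' '.join(row))
E
python3 m2.py
```

```text
roof ((0.5799322724342346, -0.08331950753927231), (0.21029049158096313, 0.1289571225643158), 81.04988861083984)
scanner origin [ 0.5214 -0.0754]
keys in scanner [[-0.1033 -0.0747]
 [-0.0691 -0.0745]
 [-0.0371 -0.0738]
 [-0.0033 -0.0743]]
  50  .   .   .   .   .   .   .   .   .   .   .   .   .   .   79  81  81
  44  .   .   .   .   .   .   79  80  79  79  79  79  80  81  81  80  80
  38  79  78  80  79  79  79  79  78  79  79  78  79  79  79  79  79  79
  32  75  75  76  76  77  76  77  76  78  77  77  78  76  77  79  76  78
  26  21  24  24  23  57  71  75  72  72  70  71  72  71  70  72  72  46
  20  21  22  23  .   77  76  78  78  78  79  79  78  79  80  78  80  76
  14  21  20  20  .   82  74  63  61  60  63  63  63  64  61  62  62  72
   8  21  21  .   .   83  69  44  41  43  44  42  43  40  45  45  46  73
   2  22  21  .   .   84  63  37  40  37  37  38  38  38  37  37  37  59
  -4  22  21  20  .   87  62  40  40  42  39  41  41  40  41  40  41  72
 -10  21  21  21  21  .   53  43  42  41  63  65  66  43  42  41  41  58
 -16  22  22  23  20  20  39  45  43  45  65  67  66  46  4
[... 626 characters left out ...]
  62  62  61  63  62  62  62  61  60  23  21
 -76  .   22  23  22  21  21  64  62  64  62  64  63  63  64  63  23  22
 -82  .   23  22  22  19  .   64  65  65  65  64  65  64  65  65  23  21
 -88  .   19  21  22  22  22  21  .   59  59  60  60  60  58  21  20  24
 -94  .   19  22  21  21  22  23  23  40  41  20  58  40  21  23  21  22
-100  .   .   21  21  21  21  23  21  21  20  21  22  20  23  22  21  21
-106  .   .   20  23  21  22  22  21  22  21  22  22  19  23  23  21  . 
-112  .   .   21  22  21  22  20  21  21  .   .   .   .   .   .   .   . 
-118  .   .   .   .   .   .   .   .   .   .   .   .   .   .   .   .   . 
-124  .   .   .   .   .   .   .   .   .   .   .   .   .   .   .   .   .
```

```bash
cat >> h.py <<'E'
np.set_printoptions(precision=4,suppress=True)
YAW=np.radians(-8.8); OS=np.array([.5214,-.0754,0]); RS=Ro.from_euler('z',YAW).as_matrix()
RM=RS@Ro.from_euler('y',np.radians(18)).as_matrix()  # mag x down-slope
FLIP=np.diag([1.,-1,-1])
def down(yaw): return Ro.from_euler('z',np.radians(yaw)).as_matrix()@FLIP
def legs(wps,start=None):
    "wps: (name,pos TCP world,R tool). prints shift/0.6, turn/90deg per leg"
    o=ctrl.get_obs(); p,R=(o['tool_pos'],Ro.from_rotvec(o['tool_rot']).as_matrix()) if start is None else start
    for n,q,Q in wps:
        q=np.asarray(q,float); s=R.T@(q-p); w=Ro.from_matrix(R.T@Q).as_rotvec()
        rows=max(np.linalg.norm(s)/.05,np.degrees(np.linalg.norm(w))/8.59)
        print(n,'TCP',q,'rows>=%.1f'%rows,'[',', '.join('%.4f'%x for x in np.r_[s/.6,w/(np.pi/2)]),']')
        p,R=q,Q
E
python3 - <<'E'
from h import *
S=np.load('pics/S.npy')
m=(S[:,0]>-.080)&(S[:,0]<-.006)&((abs(S[:,1]-.0585)<.006)|(abs(S[:,1]-.0215)<.005)); T=S[m]
A=np.c_[T[:,0],T[:,1]-.04,np.ones(len(T))]; c,*_=np.linalg.lstsq(A,T[:,2],rcond=None); res=T[:,2]-A@c
k=abs(res)<.004; c,*_=np.linalg.lstsq(A[k],T[k,2],rcond=None); print('plane z=',c,'slope deg',np.degrees(np.arctan(c[0])),len(T),k.sum())
# plate lateral extent & bar extent, upper end
P=S[(S[:,0]>-.08)&(S[:,0]<-.03)&(S[:,2]>.04)&(S[:,2]<.066)]; print('plate y',np.percentile(P[:,1],[0.5,2,98,99.5]))
zz=c[0]*S[:,0]+c[2]; B=S[(S[:,2]-zz>.012)&(S[:,0]<-.01)&(S[:,0]>-.06)]; print('bar y',np.percentile(B[:,1],[1,99]), B[:,1].mean()); 
B=S[(S[:,2]-zz>.012)&(S[:,0]<-.005)&(abs(S[:,1]-.04)<.009)]; print('bar x',B[:,0].min(),B[:,0].max())
P=S[(abs(S[:,2]-zz)<.004)&(abs(S[:,1]-.04)<.026)]; print('plate xmin',np.sort(P[:,0])[:6])
P=S[(S[:,0]<.020)&(S[:,0]>.006)&(abs(S[:,1]-.04)<.024)]; f=np.polyfit(P[:,2],P[:,0],1); print('backstop x(z)',f,'tan18 .325')
E
```

```text
plane z= [-0.332  -0.0079  0.0386] slope deg -18.367289174369716 336 334
plate y [0.0106 0.011  0.0636 0.0642]
bar y [-0.0958  0.07  ] 0.025559218433779167
bar x -0.06332505936934393 -0.007830181076040084
plate xmin [-0.0848 -0.0845 -0.0845 -0.0841 -0.0841 -0.0839]
backstop x(z) [ 0.321  -0.0059] tan18 .325
```

```bash
python3 - <<'E'
from h import *
R=down(-8.8)
legs([('above white',[.408,-.1335,.20],R),('near',[.408,-.1335,.135],R),('press',[.408,-.1335,.1225],R)])
E
```

```text
above white TCP [ 0.408  -0.1335  0.2   ] rows>=10.7 [ 0.5940, -0.6420, 0.1726, -0.0012, 0.0001, 0.2727 ]
near TCP [ 0.408  -0.1335  0.135 ] rows>=1.3 [ 0.0000, 0.0000, 0.1083, 0.0000, 0.0000, 0.0000 ]
press TCP [ 0.408  -0.1335  0.1225] rows>=0.3 [ 0.0000, 0.0000, 0.0208, 0.0000, 0.0000, 0.0000 ]
```

apply_moves:
  rows: [0.594, -0.642, 0.173, 0, 0, 0.273, 0.594, -0.642, 0.173, 0, 0, 0.273, 0.594, -0.642, 0.173, 0, 0, 0.273, 0.594, -0.642, 0.173, 0, 0, 0.273, 0.594, -0.642, 0.173, 0, 0, 0.273, 0.594, -0.642, 0.173, 0, 0, 0.273, 0.594, -0.642, 0.173, 0, 0, 0.273, 0.594, -0.642, 0.173, 0, 0, 0.273, 0.594, -0.642, 0.173, 0, 0, 0.273, 0.594, -0.642, 0.173, 0, 0, 0.273, 0.594, -0.642, 0.173, 0, 0, 0.273, 0.594, -0.642, 0.173, 0, 0, 0.273, 0.594, -0.642, 0.173, 0, 0, 0.273, 0.594, -0.642, 0.173, 0, 0, 0.273, 0.594, -0.642, 0.173, 0, 0, 0.273]
  grip: 0
  grip_force: 40

```text
t: 1.6
tool_pos: [0.4079, -0.1352, 0.2004]
tool_rot: [3.132, -0.245, 0.001]
contact_force: [0.2, -0.4, 0.4]
opening: 0.0
grip_force: 0.0
```

```bash
python3 - <<'E'
from h import *
im,d=ctrl.get_image('top'); np.save('pics/top1.npy',d); crop('t',im,185,125,240,145,3,'pics/c3.png')
o=ctrl.get_obs(); print(o['t'],o['q'],o['tool_pos'],o['tool_rot'],o['opening'],ctrl.tip_extent,o['contact_force'])
R=down(-8.8)
legs([('near',[.408,-.1335,.135],R),('press',[.408,-.1335,.1225],R)])
# where should tip appear
print(proj('top',[o['tool_pos']+[0,0,-.0726]]), proj('side',[o['tool_pos']+[0,0,-.0726]]))
im,d=ctrl.get_image('side'); crop('s',im,195,120,160,120,5,'pics/c4.png')
E
```

```text
1.65 [-0.4935 -0.359   2.1558 -0.0001  1.3443  1.2336] [ 0.4079 -0.1351  0.2004] [ 3.1317 -0.2451  0.0007] 0.0002310639798627625 0.0726 [ 0.6346 -0.7655 -0.7925]
near TCP [ 0.408  -0.1335  0.135 ] rows>=1.3 [ -0.0003, -0.0028, 0.1090, 0.0002, -0.0003, -0.0017 ]
press TCP [ 0.408  -0.1335  0.1225] rows>=0.3 [ 0.0000, 0.0000, 0.0208, 0.0000, 0.0000, 0.0000 ]
[[270.9336 253.2521]] [[229.093  185.7592]]
```

View pics/c4.png

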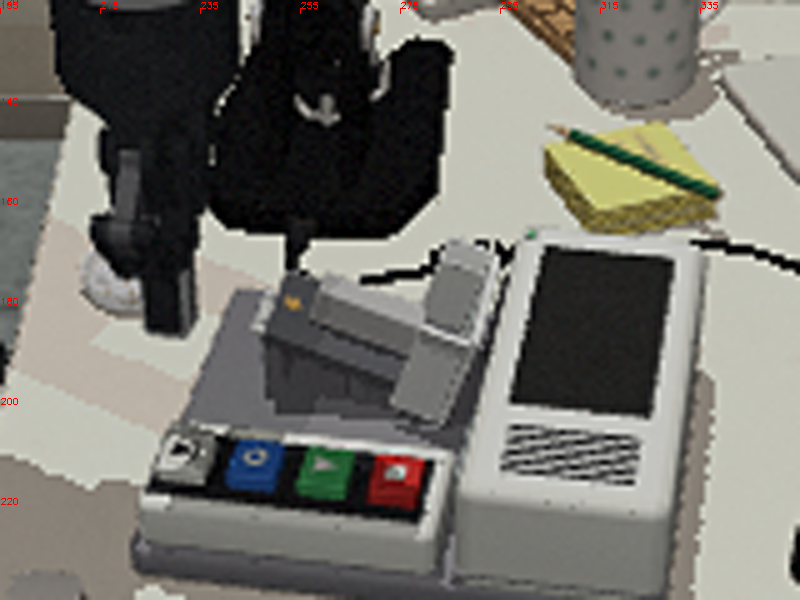

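apply_moves:
  rows: [0, -0.002, 0.1, 0, 0, 0, 0, -0.002, 0.1, 0, 0, 0, 0, -0.002, 0.11, 0, 0, 0, 0, -0.002, 0.118, 0, 0, 0, 0, -0.002, 0.126, 0, 0, 0, 0, -0.002, 0.131, 0, 0, 0, 0, -0.002, 0.131, 0, 0, 0, 0, -0.002, 0.131, 0, 0, 0]

```text
t: 2.5
tool_pos: [0.4091, -0.1335, 0.1236]
tool_rot: [3.131, -0.241, 0.002]
contact_force: [-4.9, 0.7, 8.3]
opening: -0.0002
grip_force: 4.1
```

```bash
cat >> h.py <<'E'
MF=OS+RS@[.0034,.0382,.0291]
RT=RM@FLIP
def mag(x,y,z): return MF+RM@[x,y,z]
def scn(x,y,z): return OS+RS@[x,y,z]
E
python3 - <<'E'
from h import *
print('MF',MF,'mat',scn(.077,.02,.08))
o=ctrl.get_obs(); p=o['tool_pos']
legs([('up',[p[0],p[1],.22],down(-8.8)),('app',mag(-.049,0,.15),RT),('grasp',mag(-.049,0,.083),RT),('lift',mag(-.055,0,.19),RT),('overroof',scn(.077,.02,.25),down(81.2)),('place',scn(.077,.02,.1635),down(81.2))])
E
```

```text
MF [ 0.5306 -0.0382  0.0291] mat [ 0.6006 -0.0674  0.08  ]
up TCP [ 0.4091 -0.1335  0.22  ] rows>=1.9 [ 0.0002, 0.0002, -0.1607, 0.0007, -0.0008, -0.0001 ]
app TCP [ 0.5304 -0.0381  0.1869] rows>=3.2 [ 0.1754, -0.1880, 0.0552, -0.0000, -0.2000, 0.0000 ]
grasp TCP [ 0.5099 -0.035   0.1232] rows>=1.3 [ -0.0000, 0.0000, 0.1117, 0.0000, 0.0000, 0.0000 ]
lift TCP [ 0.5369 -0.0391  0.2268] rows>=2.1 [ -0.0100, 0.0000, -0.1783, 0.0000, 0.0000, 0.0000 ]
overroof TCP [ 0.6006 -0.0674  0.25  ] rows>=10.6 [ 0.0946, 0.0303, -0.0714, -0.1570, 0.1570, -0.9910 ]
place TCP [ 0.6006 -0.0674  0.1635] rows>=1.7 [ 0.0000, 0.0000, 0.1442, 0.0000, 0.0000, 0.0000 ]
```

apply_moves:
  rows: [0, 0, -0.161, 0, 0, 0, 0, 0, -0.161, 0, 0, 0, 0, 0, -0.161, 0, 0, 0]

```text
t: 2.8
tool_pos: [0.412, -0.1348, 0.2268]
tool_rot: [3.126, -0.241, 0.023]
contact_force: [0.6, -1.1, 0.3]
opening: 0.0001
grip_force: 0.0
```

apply_moves:
  rows: [0.175, -0.188, 0.055, 0, -0.2, 0, 0.175, -0.188, 0.055, 0, -0.2, 0, 0.175, -0.188, 0.055, 0, -0.2, 0, 0.175, -0.188, 0.055, 0, -0.2, 0, 0.175, -0.188, 0.055, 0, -0.2, 0, 0.175, -0.188, 0.055, 0, -0.2, 0, 0.175, -0.188, 0.055, 0, -0.2, 0]
  grip: 0.6

```text
t: 3.5
tool_pos: [0.5287, -0.0384, 0.1859]
tool_rot: [-3.071, 0.239, 0.484]
contact_force: [0.2, 0.0, 0.3]
opening: 0.051
grip_force: 0.0
```

```bash
python3 - <<'E'
from h import *
o=ctrl.get_obs(); print(o['t'],o['tool_pos'],o['tool_rot'],o['opening'],ctrl.tip_extent,o['contact_force'])
legs([('grasp',mag(-.049,0,.083),RT)])
im,d=ctrl.get_image('side'); crop('s',im,195,120,160,120,5,'pics/c5.png')
E
```

```text
3.5 [ 0.5287 -0.0384  0.1859] [-3.0707  0.239   0.4841] 0.0509881360292885 0.0726 [0.1519 0.0071 0.3158]
grasp TCP [ 0.5099 -0.035   0.1232] rows>=1.3 [ 0.0019, -0.0008, 0.1093, -0.0001, -0.0009, -0.0011 ]
```

View pics/c5.png

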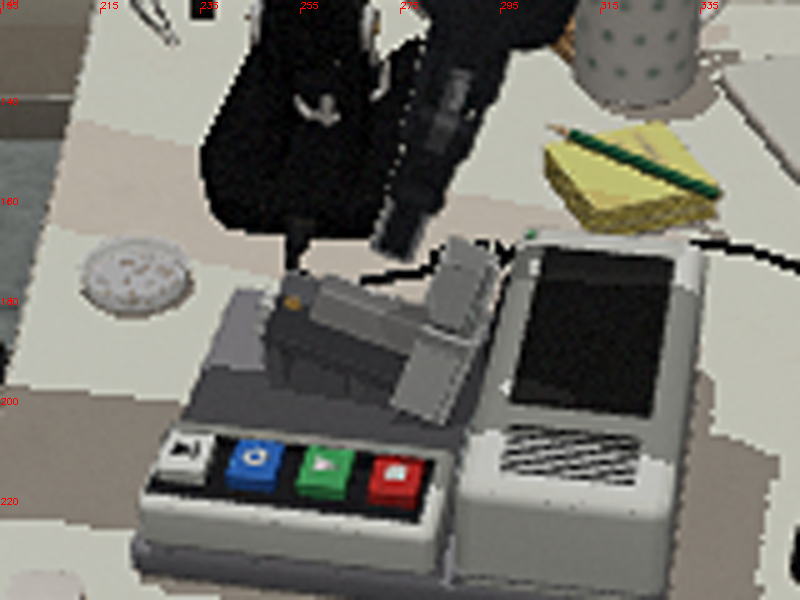

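The gripper hangs tilted and square above the bar, with its tip near crop (400,250). Next I'll descend and grip.

apply_moves:
  rows: [0, 0, 0.05, 0, 0, 0, 0, 0, 0.09, 0, 0, 0, 0, 0, 0.109, 0, 0, 0, 0, 0, 0.109, 0, 0, 0]

```text
t: 3.95
tool_pos: [0.5076, -0.0346, 0.1217]
tool_rot: [-3.069, 0.238, 0.491]
contact_force: [0.2, -0.3, -1.1]
opening: 0.0512
grip_force: 0.0
```

apply_moves:
  rows: [0, 0, 0, 0, 0, 0, 0, 0, 0, 0, 0, 0, 0, 0, 0, 0, 0, 0, 0, 0, 0, 0, 0, 0, 0, 0, 0, 0, 0, 0]
  grip: 0
  grip_force: 70

```text
t: 4.45
tool_pos: [0.5108, -0.0349, 0.1247]
tool_rot: [-3.072, 0.237, 0.481]
contact_force: [2.5, -1.4, 6.6]
opening: 0.0161
grip_force: 72.1
```

apply_moves:
  rows: [0.003, 0, -0.003, 0, 0, 0, 0.006, 0, -0.003, 0, 0, 0, 0.009, 0, -0.003, 0, 0, 0, 0.009, 0, -0.003, 0, 0, 0]

```text
t: 4.85
tool_pos: [0.5132, -0.0349, 0.124]
tool_rot: [-3.067, 0.237, 0.499]
contact_force: [-11.3, 1.4, 13.7]
opening: 0.0164
grip_force: 72.8
```

```bash
python3 - <<'E'
from h import *
o=ctrl.get_obs(); print(o['t'],o['opening'],o['contact_force'], 'force in mag',RM.T@o['contact_force'],'TCP in mag',RM.T@(o['tool_pos']-MF), (Ro.from_matrix(RT).inv()*Ro.from_rotvec(o['tool_rot'])).as_rotvec())
E
```

```text
4.85 0.016393195016186 [-11.2741   1.4171  13.7205] force in mag [-15.0421  -0.3244   9.5391] TCP in mag [-0.0462  0.0006  0.0848] [ 0.0002 -0.0087  0.0004]
```

apply_moves:
  rows: [-0.01, 0, -0.02, 0, 0, 0, -0.01, 0, -0.08, 0, 0, 0, -0.01, 0, -0.15, 0, 0, 0, -0.01, 0, -0.2, 0, 0, 0, -0.01, 0, -0.2, 0, 0, 0]

```text
t: 5.35
tool_pos: [0.5489, -0.0405, 0.2436]
tool_rot: [-3.074, 0.237, 0.471]
contact_force: [1.5, -0.0, -3.7]
opening: 0.0166
grip_force: 71.0
```

```bash
python3 - <<'E'
from h import *
o=ctrl.get_obs(); print(o['t'],o['opening'],o['grip_force'],o['contact_force'],o['tool_pos'])
legs([('overroof',scn(.077,.02,.23),down(81.2)),('place',scn(.077,.02,.1655),down(81.2))])
E
```

```text
5.35 0.016628459993796852 70.98486185073853 [ 1.4503 -0.0489 -3.6582] [ 0.5489 -0.0405  0.2436]
overroof TCP [ 0.6006 -0.0674  0.23  ] rows>=10.6 [ 0.0945, 0.0311, -0.0058, -0.1519, 0.1519, -0.9918 ]
place TCP [ 0.6006 -0.0674  0.1655] rows>=1.3 [ 0.0000, 0.0000, 0.1075, 0.0000, 0.0000, 0.0000 ]
```

apply_moves:
  rows: [0.0945, 0.031, -0.006, -0.152, 0.152, -0.992, 0.0945, 0.031, -0.006, -0.152, 0.152, -0.992, 0.0945, 0.031, -0.006, -0.152, 0.152, -0.992, 0.0945, 0.031, -0.006, -0.152, 0.152, -0.992, 0.0945, 0.031, -0.006, -0.152, 0.152, -0.992, 0.0945, 0.031, -0.006, -0.152, 0.152, -0.992, 0.0945, 0.031, -0.006, -0.152, 0.152, -0.992, 0.0945, 0.031, -0.006, -0.152, 0.152, -0.992, 0.0945, 0.031, -0.006, -0.152, 0.152, -0.992, 0.0945, 0.031, -0.006, -0.152, 0.152, -0.992, 0.0945, 0.031, -0.006, -0.152, 0.152, -0.992, 0.0945, 0.031, -0.006, -0.152, 0.152, -0.992, 0.0945, 0.031, -0.006, -0.152, 0.152, -0.992, 0.0945, 0.031, -0.006, -0.152, 0.152, -0.992]

```text
t: 6.75
tool_pos: [0.597, -0.0667, 0.2235]
tool_rot: [-2.379, -2.037, 0.012]
contact_force: [0.3, -0.4, -3.7]
opening: 0.016
grip_force: 70.8
```

```bash
python3 - <<'E'
from h import *
o=ctrl.get_obs(); print(o['t'],o['opening'],o['grip_force'],o['contact_force'],o['tool_pos'],o['q'])
legs([('place',scn(.077,.02,.1655),down(81.2))])
E
```

```text
6.75 0.015970005225571564 70.80965638160706 [ 0.266  -0.4471 -3.7041] [ 0.597  -0.0667  0.2235] [-0.2348  0.0633  1.7391 -0.0009  1.3513 -0.0801]
place TCP [ 0.6006 -0.0674  0.1655] rows>=1.2 [ -0.0003, 0.0072, 0.0966, -0.0077, -0.0001, -0.0006 ]
```

apply_moves:
  rows: [0, 0.007, 0.05, -0.008, 0, 0, 0, 0.007, 0.08, -0.008, 0, 0, 0, 0.007, 0.086, -0.008, 0, 0, 0, 0.007, 0.091, -0.008, 0, 0, 0, 0.007, 0.096, -0.008, 0, 0, 0, 0.007, 0.096, -0.008, 0, 0]

```text
t: 7.35
tool_pos: [0.6016, -0.0676, 0.168]
tool_rot: [2.383, 2.043, 0.004]
contact_force: [-0.3, 0.3, -3.3]
opening: 0.0162
grip_force: 70.7
```

```bash
python3 - <<'E'
from h import *
o=ctrl.get_obs(); print(o['t'],o['opening'],o['grip_force'],o['contact_force'],o['tool_pos'],o['dq'])
legs([('place',scn(.077,.02,.1655),down(81.2))])
E
```

```text
7.35 0.016243319943678395 70.69470047950745 [-0.3277  0.3341 -3.3084] [ 0.6016 -0.0676  0.168 ] [ 0.0008 -0.004  -0.0004  0.0004  0.0045  0.0009]
place TCP [ 0.6006 -0.0674  0.1655] rows>=0.1 [ 0.0000, -0.0018, 0.0042, 0.0025, 0.0000, 0.0000 ]
```

apply_moves:
  rows: [0, 0, 0.003, 0, 0, 0, 0, 0, 0.005, 0, 0, 0, 0, 0, 0.006, 0, 0, 0, 0, 0, 0.006, 0, 0, 0]

```text
t: 7.75
tool_pos: [0.6013, -0.0675, 0.1639]
tool_rot: [2.383, 2.043, 0.003]
contact_force: [-0.2, 0.4, -3.1]
opening: 0.0166
grip_force: 70.9
```

apply_moves:
  rows: [0, 0, 0.0015, 0, 0, 0, 0, 0, 0.003, 0, 0, 0, 0, 0, 0.0035, 0, 0, 0, 0, 0, 0.0035, 0, 0, 0]

```text
t: 8.15
tool_pos: [0.6014, -0.0676, 0.1638]
tool_rot: [2.384, 2.043, 0.002]
contact_force: [-6.5, -0.5, 7.6]
opening: 0.0164
grip_force: 72.4
```

apply_moves:
  rows: [0, 0, -0.001, 0, 0, 0, 0, 0, -0.001, 0, 0, 0, 0, 0, -0.001, 0, 0, 0, 0, 0, -0.08, 0, 0, 0, 0, 0, -0.16, 0, 0, 0, 0, 0, -0.16, 0, 0, 0]
  grip: 0.5

```text
t: 8.75
tool_pos: [0.6045, -0.0682, 0.2667]
tool_rot: [2.374, 2.036, 0.017]
contact_force: [0.3, -0.2, 0.6]
opening: 0.0428
grip_force: 0.0
```

```bash
python3 - <<'E'
from h import *
o=ctrl.get_obs(); print(o['t'],o['opening'],o['contact_force'],o['tool_pos'],o['q'])
legs([('aboveC',[.4287,-.2929,.16],down(-11.8)),('C',[.4287,-.2929,.069],down(-11.8))])
E
```

```text
8.75 0.042835867206542186 [ 0.3156 -0.2037  0.6016] [ 0.6045 -0.0682  0.2667] [-0.2348  0.0303  1.6988  0.0004  1.3946 -0.0816]
aboveC TCP [ 0.4287 -0.2929  0.16  ] rows>=10.8 [ -0.4146, -0.2355, 0.1740, 0.0093, -0.0087, 1.0335 ]
C TCP [ 0.4287 -0.2929  0.069 ] rows>=1.8 [ 0.0000, 0.0000, 0.1517, 0.0000, 0.0000, 0.0000 ]
```

apply_moves:
  rows: [-0.415, -0.235, 0.12, 0.009, -0.009, 1, -0.415, -0.235, 0.12, 0.009, -0.009, 1, -0.415, -0.235, 0.12, 0.009, -0.009, 1, -0.415, -0.235, 0.12, 0.009, -0.009, 1, -0.415, -0.235, 0.12, 0.009, -0.009, 1, -0.415, -0.235, 0.12, 0.009, -0.009, 1, -0.415, -0.235, 0.12, 0.009, -0.009, 1, -0.415, -0.235, 0.12, 0.009, -0.009, 1, -0.415, -0.235, 0.174, 0.009, -0.009, 1, -0.415, -0.235, 0.174, 0.009, -0.009, 1, -0.415, -0.235, 0.174, 0.009, -0.009, 1, -0.415, -0.235, 0.174, 0.009, -0.009, 1, -0.415, -0.235, 0.174, 0.009, -0.009, 1]
  grip: 1

```text
t: 10.05
tool_pos: [0.4239, -0.2922, 0.1528]
tool_rot: [-3.131, 0.238, 0.023]
contact_force: [0.6, -0.3, 0.3]
opening: 0.0851
grip_force: 0.0
```

```bash
python3 - <<'E'
from h import *
o=ctrl.get_obs(); print(o['t'],o['opening'],o['contact_force'],o['tool_pos'],o['q'])
legs([('C',[.4287,-.2929,.069],down(-11.8))])
im,d=ctrl.get_image('top'); np.save('pics/top6.npy',d); crop('t',im,185,125,240,145,3,'pics/c6.png')
E
```

```text
10.05 0.08508261880434953 [ 0.6145 -0.2943  0.2535] [ 0.4239 -0.2922  0.1528] [-0.7446 -0.0588  1.9889 -0.009   1.2239  0.9812]
C TCP [ 0.4287 -0.2929  0.069 ] rows>=1.7 [ 0.0102, -0.0000, 0.1395, 0.0004, 0.0095, 0.0344 ]
```

View pics/c6.png

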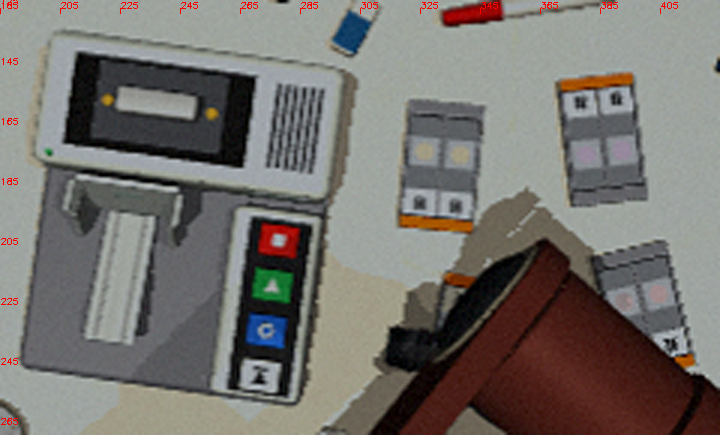

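The follower is on the mat at crop (157,103), the deck is empty and the carriers haven't moved.

apply_moves:
  rows: [0.01, 0, 0.08, 0, 0.009, 0.034, 0.01, 0, 0.11, 0, 0.009, 0.034, 0.01, 0, 0.125, 0, 0.009, 0.034, 0.01, 0, 0.137, 0, 0.009, 0.034, 0.01, 0, 0.137, 0, 0.009, 0.034]

```text
t: 10.6
tool_pos: [0.4285, -0.2928, 0.0704]
tool_rot: [3.125, -0.324, -0.002]
contact_force: [-0.2, -0.2, 0.2]
opening: 0.0853
grip_force: 0.0
```

```bash
python3 - <<'E'
from h import *
o=ctrl.get_obs(); print(o['t'],o['opening'],o['contact_force'],o['tool_pos'])
legs([('C',[.4287,-.2929,.069],down(-11.8))])
D=np.load('pics/top6.npy'); vv,uu=np.mgrid[175:245,200:250]; uv=np.c_[uu.ravel(),vv.ravel()]; X=atd('top',uv,D[uv[:,1],uv[:,0]])
M=(X-MF)@RM
k=(abs(M[:,2])<.006)&(M[:,0]<.005)&(M[:,0]>-.11)&(abs(M[:,1])<.03)
print('deck z vs x',np.polyfit(M[k,0],M[k,2],1), np.median(M[k,2]),'x',np.sort(M[k,0])[[0,3,-4,-1]])
for a,b in((-.09,-.06),(-.06,-.03)):
    q=M[k&(M[:,0]>a)&(M[:,0]<b)]; print('y',np.sort(q[:,1])[[0,5,-6,-1]],q[:,1].mean())
k=(M[:,2]>.015)&(M[:,2]<.045)&(abs(M[:,1])<.025)&(abs(M[:,0])<.02); print('backstop x',np.median(M[k,0]),np.polyfit(M[k,2],M[k,0],1))
k=(M[:,2]>.01)&(M[:,2]<.056)&(M[:,0]<-.005)&(M[:,0]>-.03); print('cheeks',np.median(M[k&(M[:,1]>0),1]),np.median(M[k&(M[:,1]<0),1]),np.sort(M[k&(M[:,1]>0),1])[:5],np.sort(M[k&(M[:,1]<0),1])[-5:])
E
```

```text
10.6 0.08526769043524451 [-0.2237 -0.2268  0.1803] [ 0.4285 -0.2928  0.0704]
C TCP [ 0.4287 -0.2929  0.069 ] rows>=0.0 [ 0.0003, 0.0000, 0.0023, 0.0002, 0.0008, -0.0003 ]
deck z vs x [0.0025 0.0003] 0.00017198626372364736 x [-0.1002 -0.0997  0.0004  0.0021]
y [-0.0173 -0.0169  0.015   0.0162] -0.0008335324211140671
y [-0.0176 -0.0168  0.0155  0.0161] -0.0008681815573933741
backstop x -0.0001265335705156558 [ 0.0616 -0.0013]
cheeks 0.03229470017466407 -0.0361555958206112 [0.0302 0.0303 0.0303 0.0304 0.0304] [-0.0331 -0.033  -0.0327 -0.0326 -0.0323]
```

apply_moves:
  rows: [0, 0, 0.001, 0, 0, 0, 0, 0, 0.001, 0, 0, 0, 0, 0, 0.001, 0, 0, 0, 0, 0, 0.001, 0, 0, 0, 0, 0, 0.001, 0, 0, 0]
  grip: 0.3
  grip_force: 50

```text
t: 11.1
tool_pos: [0.4294, -0.2937, 0.0715]
tool_rot: [3.123, -0.324, 0.002]
contact_force: [0.3, 0.3, 5.9]
opening: 0.0562
grip_force: 53.8
```

apply_moves:
  rows: [0, 0, -0.03, 0, 0, 0, 0, 0, -0.09, 0, 0, 0, 0, 0, -0.15, 0, 0, 0, 0, 0, -0.2, 0, 0, 0, 0, 0, -0.2, 0, 0, 0]

```text
t: 11.6
tool_pos: [0.4306, -0.2945, 0.1953]
tool_rot: [3.119, -0.323, 0.01]
contact_force: [0.7, -0.7, -1.0]
opening: 0.0562
grip_force: 53.5
```

```bash
sed -i 's/.0034,.0382,.0291/.0034,.0373,.0291/' h.py; python3 - <<'E'
from h import *
o=ctrl.get_obs(); print(o['t'],o['opening'],o['grip_force'],o['contact_force'],o['tool_pos'],o['q'])
legs([('app',mag(-.060,0,.15),RT),('close',mag(-.060,0,.082),RT)])
im,d=ctrl.get_image('side'); crop('s',im,195,120,160,120,5,'pics/c7.png')
E
```

```text
11.6 0.056239823705189866 53.528693318367004 [ 0.7343 -0.7338 -0.9562] [ 0.4306 -0.2945  0.1953] [-0.7422 -0.1069  1.9564 -0.001   1.2832  1.0356]
app TCP [ 0.5199 -0.0374  0.1903] rows>=5.4 [ 0.0577, -0.4499, 0.0063, -0.0018, -0.2044, -0.0341 ]
close TCP [ 0.4991 -0.0342  0.1256] rows>=1.4 [ 0.0000, -0.0000, 0.1133, 0.0000, 0.0000, 0.0000 ]
```

View pics/c7.png

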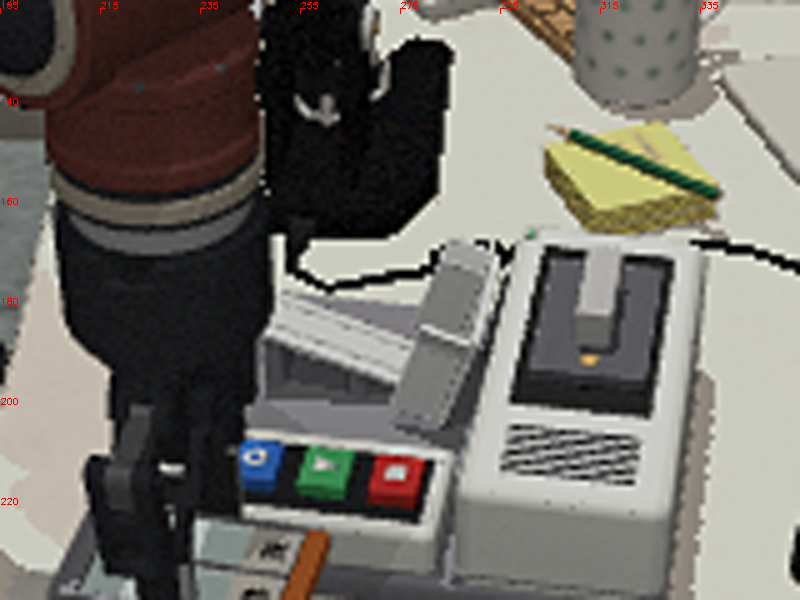

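apply_moves:
  rows: [0.058, -0.45, 0.006, -0.002, -0.204, -0.034, 0.058, -0.45, 0.006, -0.002, -0.204, -0.034, 0.058, -0.45, 0.006, -0.002, -0.204, -0.034, 0.058, -0.45, 0.006, -0.002, -0.204, -0.034, 0.058, -0.45, 0.006, -0.002, -0.204, -0.034, 0.058, -0.45, 0.006, -0.002, -0.204, -0.034, 0.058, -0.45, 0.006, -0.002, -0.204, -0.034, 0.058, -0.45, 0.006, -0.002, -0.204, -0.034, 0.058, -0.45, 0.006, -0.002, -0.204, -0.034]

```text
t: 12.55
tool_pos: [0.5174, -0.0365, 0.1851]
tool_rot: [-3.063, 0.237, 0.499]
contact_force: [-0.6, 0.3, -0.9]
opening: 0.056
grip_force: 53.6
```

```bash
cat > st.py <<'E'
from h import *
def st(R=None):
    R=RT if R is None else R
    o=ctrl.get_obs(); print('t',o['t'],'open',o['opening'],'gf %.1f'%o['grip_force'],'F mag',RM.T@o['contact_force'],'TCP mag',RM.T@(o['tool_pos']-MF),'rot err',(Ro.from_matrix(R).inv()*Ro.from_rotvec(o['tool_rot'])).as_rotvec(),'vmax',abs(o['dq']).max())
if __name__=='__main__': st()
E
python3 - <<'E'
from st import *
st(); legs([('d1',mag(-.060,0,.080),RT)])
E
```

```text
t 12.55 open 0.0560344533931618 gf 53.6 F mag [-0.2763  0.2325 -1.0885] TCP mag [-0.0609  0.0006  0.1442] rot err [ 0.005  -0.0093 -0.0002] vmax 0.011776954910410952
d1 TCP [ 0.4985 -0.0341  0.1237] rows>=1.3 [ 0.0025, 0.0015, 0.1070, -0.0032, 0.0059, 0.0001 ]
```

apply_moves:
  rows: [0.0025, 0.0015, 0.05, -0.003, 0.006, 0, 0.0025, 0.0015, 0.09, -0.003, 0.006, 0, 0.0025, 0.0015, 0.107, -0.003, 0.006, 0, 0.0025, 0.0015, 0.107, -0.003, 0.006, 0, 0.0025, 0.0015, 0.107, -0.003, 0.006, 0]

```text
t: 13.05
tool_pos: [0.4999, -0.034, 0.1254]
tool_rot: [-3.071, 0.236, 0.482]
contact_force: [0.9, 0.1, -0.5]
opening: 0.0564
grip_force: 53.5
```

```bash
python3 - <<'E'
from st import *
st(); legs([('d2',mag(-.060,0,.0735),RT)])
im,d=ctrl.get_image('side'); crop('s',im,195,120,160,120,5,'pics/c8.png')
E
```

```text
t 13.05 open 0.05635045695851078 gf 53.5 F mag [ 0.9609  0.2    -0.2307] TCP mag [-0.0593  0.0003  0.082 ] rot err [ 0.0004  0.003  -0.0003] vmax 0.023849484101202845
d2 TCP [ 0.4965 -0.0338  0.1175] rows>=0.2 [ -0.0013, 0.0005, 0.0142, -0.0003, -0.0019, 0.0002 ]
```

View pics/c8.png

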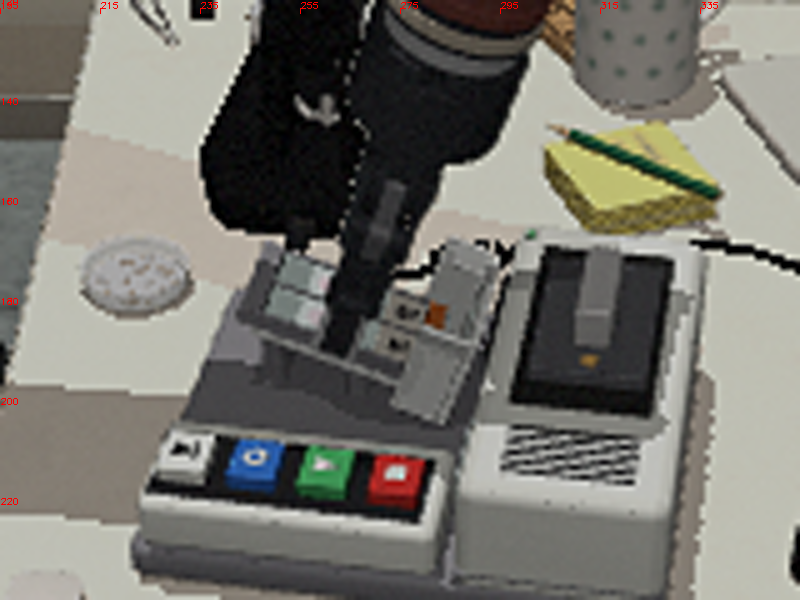

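The carrier is parallel just above the deck between the cheeks. Next I'll lower it and slide it to the backstop.

apply_moves:
  rows: [0, 0, 0.006, 0, 0, 0, 0, 0, 0.012, 0, 0, 0, 0.005, 0, 0.015, 0, 0, 0, 0.01, 0, 0.015, 0, 0, 0, 0.014, 0, 0.015, 0, 0, 0, 0.018, 0, 0.015, 0, 0, 0, 0.021, 0, 0.015, 0, 0, 0, 0.021, 0, 0.015, 0, 0, 0]

```text
t: 13.9
tool_pos: [0.5076, -0.0346, 0.1129]
tool_rot: [-3.069, 0.234, 0.491]
contact_force: [-6.4, 1.0, 8.3]
opening: 0.056
grip_force: 54.3
```

```bash
python3 st.py
```

```text
t 13.9 open 0.05599616927396067 gf 54.3 F mag [-8.7234  0.0435  5.8599] TCP mag [-0.048   0.001   0.0725] rot err [ 0.0001 -0.0031 -0.0013] vmax 0.006824241511181662
```

apply_moves:
  rows: [0, 0, 0, 0, 0, 0, 0, 0, 0, 0, 0, 0, 0, 0, 0, 0, 0, 0, 0, 0, 0, 0, 0, 0, 0, 0, -0.04, 0, 0, 0, 0, 0, -0.1, 0, 0, 0, 0, 0, -0.18, 0, 0, 0, 0, 0, -0.18, 0, 0, 0]
  grip: 0.9

```text
t: 14.7
tool_pos: [0.5458, -0.0408, 0.2226]
tool_rot: [-3.076, 0.235, 0.462]
contact_force: [0.9, -0.3, -0.2]
opening: 0.0771
grip_force: 0.0
```

```bash
python3 - <<'E'
from st import *
st()
legs([('aboveB',[.5809,-.3968,.16],down(5.0)),('B',[.5809,-.3968,.0735],down(5.0))])
E
```

```text
t 14.7 open 0.07706045828676691 gf 0.0 F mag [ 0.9232 -0.1599  0.0662] TCP mag [-0.0451  0.0007  0.1888] rot err [-0.0004  0.0158 -0.0011] vmax 0.08807638691304859
aboveB TCP [ 0.5809 -0.3968  0.16  ] rows>=7.3 [ 0.1720, 0.5776, 0.0562, -0.0227, 0.1890, -0.1514 ]
B TCP [ 0.5809 -0.3968  0.0735] rows>=1.7 [ 0.0000, 0.0000, 0.1442, 0.0000, 0.0000, 0.0000 ]
```

apply_moves:
  rows: [0.172, 0.578, 0, -0.023, 0.189, -0.151, 0.172, 0.578, 0, -0.023, 0.189, -0.151, 0.172, 0.578, 0, -0.023, 0.189, -0.151, 0.172, 0.578, 0.02, -0.023, 0.189, -0.151, 0.172, 0.578, 0.02, -0.023, 0.189, -0.151, 0.172, 0.578, 0.03, -0.023, 0.189, -0.151, 0.172, 0.578, 0.056, -0.023, 0.189, -0.151, 0.172, 0.578, 0.056, -0.023, 0.189, -0.151, 0.172, 0.578, 0.056, -0.023, 0.189, -0.151, 0.172, 0.578, 0.056, -0.023, 0.189, -0.151, 0.172, 0.578, 0.056, -0.023, 0.189, -0.151]
  grip: 1

```text
t: 15.8
tool_pos: [0.5761, -0.3943, 0.152]
tool_rot: [-3.136, -0.139, 0.02]
contact_force: [0.1, -0.4, -0.1]
opening: 0.0856
grip_force: 0.0
```

```bash
python3 - <<'E'
from st import *
o=ctrl.get_obs(); print(o['t'],o['tool_pos'],o['q'])
legs([('B',[.5809,-.3968,.0735],down(5.0))])
im,d=ctrl.get_image('top'); np.save('pics/top9.npy',d); crop('t',im,185,125,240,145,3,'pics/c9.png')
E
```

```text
15.8 [ 0.5761 -0.3943  0.152 ] [-0.7047  0.3501  1.5351 -0.0071  1.2675  0.7799]
B TCP [ 0.5809 -0.3968  0.0735] rows>=1.6 [ 0.0092, 0.0052, 0.1307, -0.0020, 0.0080, 0.0007 ]
```

View pics/c9.png

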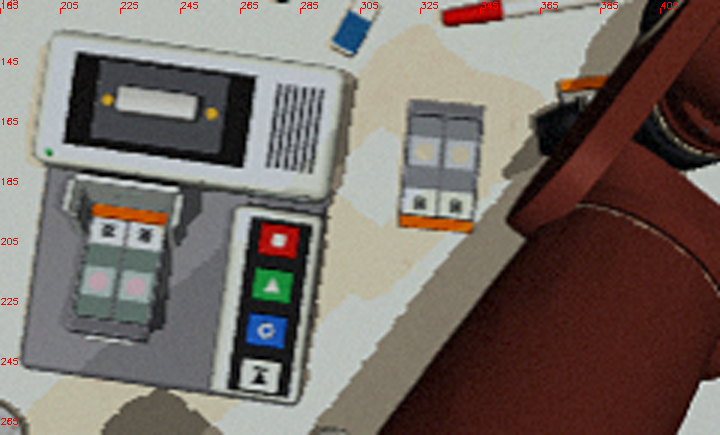

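The first carrier is seated with its orange end at the backstop, crop (128,213). B still stands where it was.

apply_moves:
  rows: [0.009, 0.005, 0.08, -0.002, 0.008, 0, 0.009, 0.005, 0.115, -0.002, 0.008, 0, 0.009, 0.005, 0.128, -0.002, 0.008, 0, 0.009, 0.005, 0.128, -0.002, 0.008, 0, 0.009, 0.005, 0.128, -0.002, 0.008, 0]

```text
t: 16.35
tool_pos: [0.5812, -0.3984, 0.0763]
tool_rot: [3.137, 0.137, 0.002]
contact_force: [0.7, -0.4, 0.4]
opening: 0.0854
grip_force: 0.0
```

apply_moves:
  rows: [0, 0, 0, 0, 0, 0, 0, 0, 0, 0, 0, 0, 0, 0, 0, 0, 0, 0, 0, 0, 0, 0, 0, 0, 0, 0, 0, 0, 0, 0]
  grip: 0.3

```text
t: 16.85
tool_pos: [0.5812, -0.3991, 0.0771]
tool_rot: [3.137, 0.136, 0.003]
contact_force: [-1.0, 2.2, 5.3]
opening: 0.0548
grip_force: 51.4
```

apply_moves:
  rows: [0, 0, -0.03, 0, 0, 0, 0, 0, -0.09, 0, 0, 0, 0, 0, -0.15, 0, 0, 0, 0, 0, -0.21, 0, 0, 0, 0, 0, -0.21, 0, 0, 0]

```text
t: 17.35
tool_pos: [0.5829, -0.4005, 0.2099]
tool_rot: [3.129, 0.136, 0.015]
contact_force: [-0.2, -0.6, 0.0]
opening: 0.0542
grip_force: 52.8
```

```bash
python3 - <<'E'
from st import *
o=ctrl.get_obs(); print(o['t'],o['tool_pos'],o['opening'],o['q'])
legs([('app',mag(-.060,0,.165),RT)])
E
```

```text
17.35 [ 0.5829 -0.4005  0.2099] 0.054188929148468915 [-0.7071  0.3023  1.4916 -0.0004  1.3343  0.7772]
app TCP [ 0.5245 -0.0381  0.2046] rows>=7.3 [ -0.0447, -0.6102, 0.0025, 0.0295, -0.2056, 0.1509 ]
```

```bash
python3 - <<'E'
from h import *
o=ctrl.get_obs(); u,v=proj('side',[o['tool_pos']-[0,0,.07]])[0]; print(u,v)
im,d=ctrl.get_image('side'); crop('s',im,int(u)-60,int(v)-50,120,90,6,'pics/c10.png')
E
```

```text
314.1005122997981 269.8320132763546
```

View pics/c10.png

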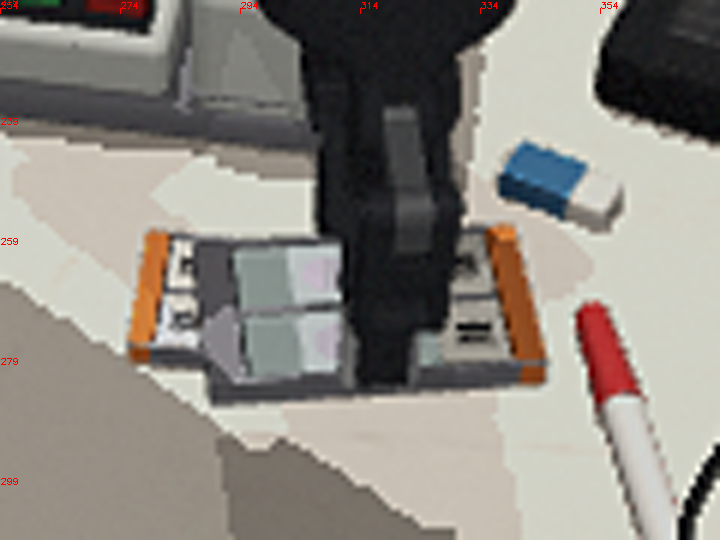

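B is held flat, with its orange label end at x+, crop (515,300).

apply_moves:
  rows: [-0.045, -0.61, -0.03, 0.03, -0.206, 0.151, -0.045, -0.61, -0.03, 0.03, -0.206, 0.151, -0.045, -0.61, -0.03, 0.03, -0.206, 0.151, -0.045, -0.61, -0.03, 0.03, -0.206, 0.151, -0.045, -0.61, -0.03, 0.03, -0.206, 0.151, -0.045, -0.61, -0.03, 0.03, -0.206, 0.151, -0.045, -0.61, -0.03, 0.03, -0.206, 0.151, -0.045, -0.61, -0.03, 0.03, -0.206, 0.151, -0.045, -0.61, -0.03, 0.03, -0.206, 0.151, -0.045, -0.61, -0.03, 0.03, -0.206, 0.151, -0.045, -0.61, -0.03, 0.03, -0.206, 0.151]

```text
t: 18.5
tool_pos: [0.5217, -0.0372, 0.218]
tool_rot: [-3.058, 0.236, 0.504]
contact_force: [0.2, 0.5, -2.0]
opening: 0.0543
grip_force: 52.9
```

```bash
python3 - <<'E'
from st import *
st(); legs([('d1',mag(-.060,0,.093),RT)])
E
```

```text
t 18.5 open 0.05430673691560491 gf 52.9 F mag [ 0.7087  0.5165 -1.9158] TCP mag [-0.0668  0.0005  0.1769] rot err [ 0.0078 -0.0134 -0.0006] vmax 0.008626254425822454
d1 TCP [ 0.5025 -0.0347  0.1361] rows>=1.7 [ 0.0133, 0.0019, 0.1397, -0.0050, 0.0085, 0.0004 ]
```

apply_moves:
  rows: [0.013, 0.002, 0.07, -0.005, 0.009, 0, 0.013, 0.002, 0.11, -0.005, 0.009, 0, 0.013, 0.002, 0.137, -0.005, 0.009, 0, 0.013, 0.002, 0.137, -0.005, 0.009, 0, 0.013, 0.002, 0.137, -0.005, 0.009, 0]

```text
t: 19.0
tool_pos: [0.5034, -0.0343, 0.1387]
tool_rot: [-3.071, 0.234, 0.483]
contact_force: [0.4, -0.7, -0.3]
opening: 0.0544
grip_force: 52.9
```

```bash
python3 - <<'E'
from st import *
st(); legs([('d1',mag(-.060,0,.086),RT)])
E
```

```text
t 19.0 open 0.054449537632015 gf 52.9 F mag [ 0.5507 -0.6256 -0.1081] TCP mag [-0.06    0.0005  0.0957] rot err [ 0.0001  0.0021 -0.0012] vmax 0.02870180161112166
d1 TCP [ 0.5003 -0.0344  0.1294] rows>=0.2 [ -0.0000, 0.0009, 0.0162, -0.0001, -0.0013, 0.0008 ]
```

apply_moves:
  rows: [0, 0, 0.005, 0, 0, 0, 0, 0, 0.009, 0, 0, 0, 0, 0, 0.012, 0, 0, 0, 0, 0, 0.013, 0, 0, 0]

```text
t: 19.4
tool_pos: [0.501, -0.0333, 0.1315]
tool_rot: [-3.071, 0.233, 0.482]
contact_force: [1.4, -0.4, 4.5]
opening: 0.0548
grip_force: 54.2
```

```bash
python3 st.py
```

```text
t 19.4 open 0.05478840659736243 gf 54.2 F mag [-0.0604 -0.2173  4.7168] TCP mag [-0.0602  0.0011  0.0881] rot err [-0.0002  0.0027 -0.0022] vmax 0.001763848980436666
```

apply_moves:
  rows: [0.005, 0, -0.001, 0, 0, 0, 0.01, 0, -0.001, 0, 0, 0, 0.014, 0, -0.001, 0, 0, 0, 0.018, 0, -0.001, 0, 0, 0, 0.021, 0, -0.001, 0, 0, 0, 0.021, 0, -0.001, 0, 0, 0]

```text
t: 20.0
tool_pos: [0.5112, -0.0349, 0.1281]
tool_rot: [-3.069, 0.233, 0.495]
contact_force: [-9.0, -0.0, 12.8]
opening: 0.0542
grip_force: 55.8
```

```bash
python3 st.py
```

```text
t 20.0 open 0.05423702006588948 gf 55.8 F mag [-12.4474  -1.4158   9.4423] TCP mag [-0.0493  0.0012  0.0881] rot err [-0.0002 -0.0055 -0.0022] vmax 0.006170934338605112
```

apply_moves:
  rows: [0, 0, 0, 0, 0, 0, 0, 0, 0, 0, 0, 0, 0, 0, 0, 0, 0, 0, 0, 0, 0, 0, 0, 0, 0, 0, -0.04, 0, 0, 0, 0, 0, -0.1, 0, 0, 0, 0, 0, -0.16, 0, 0, 0, 0, 0, -0.16, 0, 0, 0]
  grip: 0.9

```text
t: 20.8
tool_pos: [0.5453, -0.0404, 0.2246]
tool_rot: [-3.075, 0.233, 0.467]
contact_force: [0.8, 0.7, -0.9]
opening: 0.0769
grip_force: 0.0
```

```bash
python3 - <<'E'
from st import *
st(); legs([('aboveA',[.563,-.2737,.16],down(-6.0)),('A',[.563,-.2737,.075],down(-6.0))])
im,d=ctrl.get_image('top'); np.save('pics/top11.npy',d); cv2.imwrite('pics/top11.png',im)
a=cv2.imread('pics/top0.png').astype(int); df=abs(a-im).max(2)
for n,(u,v) in dict(A=(332,180),D=(399,228)).items(): print(n,(df[v-22:v+22,u-15:u+15]>50).mean())
print('follower',(abs(cv2.imread('pics/top11.png').astype(int)-im)).max())
E
```

```text
t 20.8 open 0.07689852138932642 gf 0.0 F mag [ 0.9309  0.7666 -0.6094] TCP mag [-0.0463  0.001   0.1905] rot err [-0.0006  0.0125 -0.002 ] vmax 0.07847096298185702
aboveA TCP [ 0.563  -0.2737  0.16  ] rows>=4.9 [ 0.1159, 0.3800, 0.0767, -0.0045, 0.1920, -0.0296 ]
A TCP [ 0.563  -0.2737  0.075 ] rows>=1.7 [ 0.0000, 0.0000, 0.1417, 0.0000, 0.0000, 0.0000 ]
A 0.0007575757575757576
D 0.0022727272727272726
follower 0
```

A and D haven't moved.

apply_moves:
  rows: [0.116, 0.38, 0, -0.005, 0.192, -0.03, 0.116, 0.38, 0, -0.005, 0.192, -0.03, 0.116, 0.38, 0, -0.005, 0.192, -0.03, 0.116, 0.38, 0.02, -0.005, 0.192, -0.03, 0.116, 0.38, 0.072, -0.005, 0.192, -0.03, 0.116, 0.38, 0.072, -0.005, 0.192, -0.03, 0.116, 0.38, 0.072, -0.005, 0.192, -0.03, 0.116, 0.38, 0.072, -0.005, 0.192, -0.03]
  grip: 1

```text
t: 21.65
tool_pos: [0.5596, -0.272, 0.1559]
tool_rot: [-3.136, 0.162, 0.018]
contact_force: [0.9, -0.5, 0.2]
opening: 0.0851
grip_force: 0.0
```

```bash
python3 - <<'E'
from st import *
o=ctrl.get_obs(); print(o['t'],o['tool_pos'],o['q'])
legs([('A',[.563,-.2737,.0745],down(-6.0))])
E
```

```text
21.65 [ 0.5596 -0.272   0.1559] [-0.5706  0.1828  1.7297 -0.0044  1.2398  1.1049]
A TCP [ 0.563  -0.2737  0.0745] rows>=1.6 [ 0.0075, 0.0023, 0.1356, -0.0007, 0.0072, 0.0009 ]
```

apply_moves:
  rows: [0.007, 0.001, 0.08, 0, 0.007, 0, 0.007, 0.001, 0.12, 0, 0.007, 0, 0.007, 0.001, 0.137, 0, 0.007, 0, 0.007, 0.001, 0.137, 0, 0.007, 0, 0.007, 0.001, 0.137, 0, 0.007, 0]

```text
t: 22.15
tool_pos: [0.564, -0.2738, 0.0758]
tool_rot: [3.136, -0.161, 0.004]
contact_force: [0.4, -0.3, 0.8]
opening: 0.0855
grip_force: 0.0
```

apply_moves:
  rows: [0, 0, 0, 0, 0, 0, 0, 0, 0, 0, 0, 0, 0, 0, 0, 0, 0, 0, 0, 0, 0, 0, 0, 0, 0, 0, 0, 0, 0, 0]
  grip: 0.3

```text
t: 22.65
tool_pos: [0.564, -0.2745, 0.0765]
tool_rot: [3.136, -0.163, 0.005]
contact_force: [-1.9, 0.9, 5.8]
opening: 0.055
grip_force: 51.4
```

apply_moves:
  rows: [0, 0, -0.03, 0, 0, 0, 0, 0, -0.09, 0, 0, 0, 0, 0, -0.15, 0, 0, 0, 0, 0, -0.23, 0, 0, 0, 0, 0, -0.23, 0, 0, 0]

```text
t: 23.15
tool_pos: [0.5662, -0.2762, 0.2226]
tool_rot: [3.129, -0.163, 0.022]
contact_force: [0.6, -0.5, -0.2]
opening: 0.0548
grip_force: 53.0
```

```bash
cat >> h.py <<'E'
RTF=RT@np.diag([-1.,-1,1])
E
python3 - <<'E'
from st import *
o=ctrl.get_obs(); print(o['t'],o['tool_pos'],o['opening'],o['q'])
R=Ro.from_rotvec(o['tool_rot']).as_matrix()
legs([('mid',scn(-.07,-.06,.23),down(81.2)),('app',mag(-.060,0,.185),RTF)])
E
```

```text
23.15 [ 0.5662 -0.2762  0.2226] 0.054777401620854656 [-0.5719  0.1178  1.6826  0.0003  1.325   1.1027]
mid TCP [ 0.443 -0.124  0.23 ] rows>=10.1 [ -0.2303, -0.2309, -0.0174, 0.0107, -0.0040, -0.9684 ]
app TCP [ 0.5306 -0.0391  0.2236] rows>=10.6 [ 0.1622, 0.1225, 0.0107, 0.1570, 0.1570, -0.9910 ]
```

apply_moves:
  rows: [-0.23, -0.23, -0.025, 0.01, -0.004, -0.968, -0.23, -0.23, -0.025, 0.01, -0.004, -0.968, -0.23, -0.23, -0.025, 0.01, -0.004, -0.968, -0.23, -0.23, -0.025, 0.01, -0.004, -0.968, -0.23, -0.23, -0.025, 0.01, -0.004, -0.968, -0.23, -0.23, -0.025, 0.01, -0.004, -0.968, -0.23, -0.23, -0.025, 0.01, -0.004, -0.968, -0.23, -0.23, -0.025, 0.01, -0.004, -0.968, -0.23, -0.23, -0.025, 0.01, -0.004, -0.968, -0.23, -0.23, -0.025, 0.01, -0.004, -0.968, -0.23, -0.23, -0.025, 0.01, -0.004, -0.968, -0.23, -0.23, -0.025, 0.01, -0.004, -0.968]

```text
t: 24.35
tool_pos: [0.4398, -0.1224, 0.2274]
tool_rot: [-2.378, -2.032, 0.007]
contact_force: [0.2, 0.3, -0.1]
opening: 0.0555
grip_force: 53.0
```

apply_moves:
  rows: [0.162, 0.122, 0.01, 0.157, 0.157, -0.991, 0.162, 0.122, 0.01, 0.157, 0.157, -0.991, 0.162, 0.122, 0.01, 0.157, 0.157, -0.991, 0.162, 0.122, 0.01, 0.157, 0.157, -0.991, 0.162, 0.122, 0.01, 0.157, 0.157, -0.991, 0.162, 0.122, 0.01, 0.157, 0.157, -0.991, 0.162, 0.122, 0.01, 0.157, 0.157, -0.991, 0.162, 0.122, 0.01, 0.157, 0.157, -0.991, 0.162, 0.122, 0.01, 0.157, 0.157, -0.991, 0.162, 0.122, 0.01, 0.157, 0.157, -0.991, 0.162, 0.122, 0.01, 0.157, 0.157, -0.991, 0.162, 0.122, 0.01, 0.157, 0.157, -0.991, 0.162, 0.122, 0.01, 0.157, 0.157, -0.991]

```text
t: 25.65
tool_pos: [0.5271, -0.0375, 0.2204]
tool_rot: [-0.22, -2.806, -0.044]
contact_force: [0.4, -0.1, -1.2]
opening: 0.055
grip_force: 53.1
```

```bash
python3 - <<'E'
from st import *
st(RTF); print(ctrl.get_obs()['q']); legs([('d1',mag(-.060,0,.105),RTF)])
E
```

```text
t 25.65 open 0.05495818977795433 gf 53.1 F mag [ 0.7651 -0.0382 -1.0593] TCP mag [-0.0626  0.001   0.1809] rot err [-0.0062  0.0141  0.0019] vmax 0.008787372002430505
[-0.2075  0.0575  1.7699 -0.0111  1.6422 -1.6208]
d1 TCP [ 0.5061 -0.0353  0.1475] rows>=1.5 [ -0.0061, -0.0025, 0.1264, 0.0040, -0.0090, -0.0012 ]
```

apply_moves:
  rows: [-0.006, -0.0025, 0.07, 0.004, -0.009, -0.001, -0.006, -0.0025, 0.11, 0.004, -0.009, -0.001, -0.006, -0.0025, 0.126, 0.004, -0.009, -0.001, -0.006, -0.0025, 0.126, 0.004, -0.009, -0.001, -0.006, -0.0025, 0.126, 0.004, -0.009, -0.001]

```text
t: 26.15
tool_pos: [0.507, -0.0355, 0.149]
tool_rot: [-0.214, -2.822, -0.034]
contact_force: [0.6, 0.3, -0.6]
opening: 0.0547
grip_force: 53.1
```

```bash
python3 -c "
from st import *
st(RTF); legs([('d1',mag(-.060,0,.0975),RTF)])"
```

```text
t 26.15 open 0.05470927245234339 gf 53.1 F mag [ 0.7507  0.4023 -0.3895] TCP mag [-0.0596 -0.0001  0.1067] rot err [ 0.0002 -0.0019 -0.002 ] vmax 0.021020435343265087
d1 TCP [ 0.5038 -0.0349  0.1404] rows>=0.2 [ 0.0007, 0.0002, 0.0153, -0.0001, 0.0012, 0.0013 ]
```

apply_moves:
  rows: [0, 0, 0.005, 0, 0, 0, 0, 0, 0.01, 0, 0, 0, 0, 0, 0.014, 0, 0, 0, 0, 0, 0.015, 0, 0, 0]

```text
t: 26.55
tool_pos: [0.504, -0.035, 0.1403]
tool_rot: [-0.213, -2.821, -0.035]
contact_force: [-0.2, 0.0, 6.5]
opening: 0.0549
grip_force: 54.4
```

```bash
python3 -c "
from st import *
st(RTF)"
```

```text
t 26.55 open 0.054932001730405695 gf 54.4 F mag [-2.148   0.0077  6.1012] TCP mag [-0.0598 -0.      0.0975] rot err [ 0.0002 -0.0011 -0.0027] vmax 0.0030311810495079698
```

apply_moves:
  rows: [-0.005, 0, -0.001, 0, 0, 0, -0.01, 0, -0.001, 0, 0, 0, -0.014, 0, -0.001, 0, 0, 0, -0.018, 0, -0.001, 0, 0, 0, -0.021, 0, -0.001, 0, 0, 0, -0.021, 0, -0.001, 0, 0, 0]

```text
t: 27.15
tool_pos: [0.5144, -0.0365, 0.1368]
tool_rot: [-0.212, -2.814, -0.035]
contact_force: [-7.1, 1.3, 11.6]
opening: 0.0552
grip_force: 55.1
```

```bash
python3 -c "
from st import *
st(RTF)"
```

```text
t 27.15 open 0.05515210380966855 gf 55.1 F mag [-10.4083   0.1773   8.8061] TCP mag [-0.0488  0.      0.0974] rot err [ 0.0003  0.0066 -0.003 ] vmax 0.006494794861446456
```

apply_moves:
  rows: [0, 0, 0, 0, 0, 0, 0, 0, 0, 0, 0, 0, 0, 0, 0, 0, 0, 0, 0, 0, 0, 0, 0, 0, 0, 0, -0.04, 0, 0, 0, 0, 0, -0.1, 0, 0, 0, 0, 0, -0.16, 0, 0, 0, 0, 0, -0.16, 0, 0, 0]
  grip: 0.9

```text
t: 27.95
tool_pos: [0.5483, -0.042, 0.233]
tool_rot: [-0.214, -2.831, -0.033]
contact_force: [0.7, 0.5, 0.3]
opening: 0.0771
grip_force: 0.0
```

```bash
python3 - <<'E'
from st import *
st(RTF); legs([('mid',[.46,-.22,.22],down(90)),('aboveD',[.4494,-.4248,.17],down(12.6)),('D',[.4494,-.4248,.0745],down(12.6))])
E
```

```text
t 27.95 open 0.07709901420239149 gf 0.0 F mag [0.4503 0.5986 0.4537] TCP mag [-0.0459 -0.0002  0.1995] rot err [ 0.0008 -0.0106 -0.0027] vmax 0.07834851317395888
mid TCP [ 0.46 -0.22  0.22] rows>=9.6 [ 0.0898, -0.3154, 0.0508, -0.1371, -0.1596, 0.8966 ]
aboveD TCP [ 0.4494 -0.4248  0.17  ] rows>=9.0 [ -0.3413, -0.0177, 0.0833, 0.0000, 0.0000, 0.8600 ]
D TCP [ 0.4494 -0.4248  0.0745] rows>=1.9 [ 0.0000, 0.0000, 0.1592, 0.0000, 0.0000, 0.0000 ]
```

apply_moves:
  rows: [0.09, -0.315, 0.045, -0.137, -0.16, 0.897, 0.09, -0.315, 0.045, -0.137, -0.16, 0.897, 0.09, -0.315, 0.045, -0.137, -0.16, 0.897, 0.09, -0.315, 0.045, -0.137, -0.16, 0.897, 0.09, -0.315, 0.045, -0.137, -0.16, 0.897, 0.09, -0.315, 0.045, -0.137, -0.16, 0.897, 0.09, -0.315, 0.045, -0.137, -0.16, 0.897, 0.09, -0.315, 0.045, -0.137, -0.16, 0.897, 0.09, -0.315, 0.045, -0.137, -0.16, 0.897, 0.09, -0.315, 0.045, -0.137, -0.16, 0.897, 0.09, -0.315, 0.045, -0.137, -0.16, 0.897]
  grip: 1

```text
t: 29.05
tool_pos: [0.4567, -0.2187, 0.2172]
tool_rot: [-2.215, -2.214, 0.01]
contact_force: [-0.6, -0.3, 0.1]
opening: 0.0856
grip_force: 0.0
```

```bash
python3 - <<'E'
from st import *
o=ctrl.get_obs(); print(o['t'],o['tool_pos'],o['q'])
legs([('aboveD',[.4494,-.4248,.17],down(12.6))])
im,d=ctrl.get_image('top'); cv2.imwrite('pics/top12.png',im); np.save('pics/top12.npy',d)
df=abs(cv2.imread('pics/top0.png').astype(int)-im).max(2); print('D diff',(df[206:250,384:414]>60).mean())
crop('t',im,185,125,240,145,3,'pics/c12.png')
E
```

```text
29.05 [ 0.4567 -0.2187  0.2172] [-0.5917 -0.1594  1.9649 -0.0046  1.3466 -0.5904]
aboveD TCP [ 0.4494 -0.4248  0.17  ] rows>=9.0 [ -0.3437, -0.0113, 0.0780, -0.0070, 0.0037, 0.8598 ]
D diff 0.012878787878787878
```

View pics/c12.png

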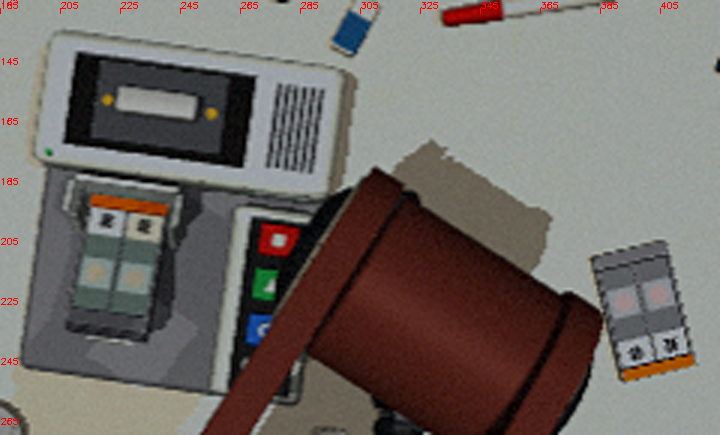

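The stack of three is square and against the backstop. D at crop (643,310) and the follower haven't moved.

apply_moves:
  rows: [-0.344, -0.011, 0.07, -0.007, 0.004, 0.86, -0.344, -0.011, 0.07, -0.007, 0.004, 0.86, -0.344, -0.011, 0.07, -0.007, 0.004, 0.86, -0.344, -0.011, 0.07, -0.007, 0.004, 0.86, -0.344, -0.011, 0.07, -0.007, 0.004, 0.86, -0.344, -0.011, 0.07, -0.007, 0.004, 0.86, -0.344, -0.011, 0.07, -0.007, 0.004, 0.86, -0.344, -0.011, 0.07, -0.007, 0.004, 0.86, -0.344, -0.011, 0.07, -0.007, 0.004, 0.86, -0.344, -0.011, 0.07, -0.007, 0.004, 0.86, -0.344, -0.011, 0.07, -0.007, 0.004, 0.86]

```text
t: 30.2
tool_pos: [0.4501, -0.4254, 0.1753]
tool_rot: [-3.122, -0.35, -0.001]
contact_force: [0.3, 0.2, -0.8]
opening: 0.0857
grip_force: 0.0
```

```bash
python3 - <<'E'
from st import *
o=ctrl.get_obs(); print(o['t'],o['tool_pos'],o['q'])
legs([('D',[.4494,-.4248,.0745],down(12.6))])
E
```

```text
30.2 [ 0.4501 -0.4254  0.1753] [-0.8776  0.1491  1.7322  0.0007  1.2602  0.4697]
D TCP [ 0.4494 -0.4248  0.0745] rows>=2.0 [ -0.0010, -0.0012, 0.1680, -0.0002, -0.0004, 0.0022 ]
```

apply_moves:
  rows: [-0.001, -0.002, 0.08, 0, 0, 0.002, -0.001, -0.002, 0.14, 0, 0, 0.002, -0.001, -0.002, 0.168, 0, 0, 0.002, -0.001, -0.002, 0.168, 0, 0, 0.002, -0.001, -0.002, 0.168, 0, 0, 0.002]

```text
t: 30.7
tool_pos: [0.4499, -0.425, 0.076]
tool_rot: [3.122, 0.34, 0.003]
contact_force: [-0.6, -1.0, 0.6]
opening: 0.0855
grip_force: 0.0
```

apply_moves:
  rows: [0, 0, 0, 0, 0, 0, 0, 0, 0, 0, 0, 0, 0, 0, 0, 0, 0, 0, 0, 0, 0, 0, 0, 0, 0, 0, 0, 0, 0, 0]
  grip: 0.3

```text
t: 31.2
tool_pos: [0.4526, -0.4259, 0.0838]
tool_rot: [3.12, 0.338, 0.01]
contact_force: [-7.0, 16.3, 33.1]
opening: 0.0316
grip_force: 51.4
```

apply_moves:
  rows: [0, 0, -0.03, 0, 0, 0, 0, 0, -0.09, 0, 0, 0, 0, 0, -0.15, 0, 0, 0, 0, 0, -0.25, 0, 0, 0, 0, 0, -0.25, 0, 0, 0]

```text
t: 31.7
tool_pos: [0.4514, -0.4269, 0.2342]
tool_rot: [3.111, 0.338, 0.014]
contact_force: [0.0, -0.4, 0.1]
opening: 0.0254
grip_force: 0.0
```

```bash
python3 - <<'E'
from st import *
o=ctrl.get_obs(); print(o['t'],o['tool_pos'],o['opening'],o['q'])
legs([('mid',scn(-.07,-.06,.24),down(81.2)),('app',mag(-.060,0,.195),RTF)])
E
```

```text
31.7 [ 0.4514 -0.4269  0.2342] 0.0254329629505169 [-0.8774  0.0882  1.6943  0.0007  1.3441  0.4767]
mid TCP [ 0.443 -0.124  0.24 ] rows>=8.0 [ 0.0949, -0.4959, -0.0155, 0.0101, 0.0008, -0.7643 ]
app TCP [ 0.5336 -0.0395  0.2331] rows>=10.6 [ 0.1622, 0.1277, 0.0115, 0.1570, 0.1570, -0.9910 ]
```

```bash
python3 - <<'E'
from h import *
im,d=ctrl.get_image('side'); X=proj('side',[[.4494,-.4248,.01]])[0].astype(int); print(X)
a=im[X[1]-70:X[1]+40,X[0]-70:X[0]+70]; crop('s',im,X[0]-65,X[1]-55,130,100,6,'pics/c13.png')
im,d=ctrl.get_image('top'); cv2.imwrite('pics/top13.png',im); np.save('pics/top13.npy',d)
E
```

```text
[241 325]
```

View pics/c13.png

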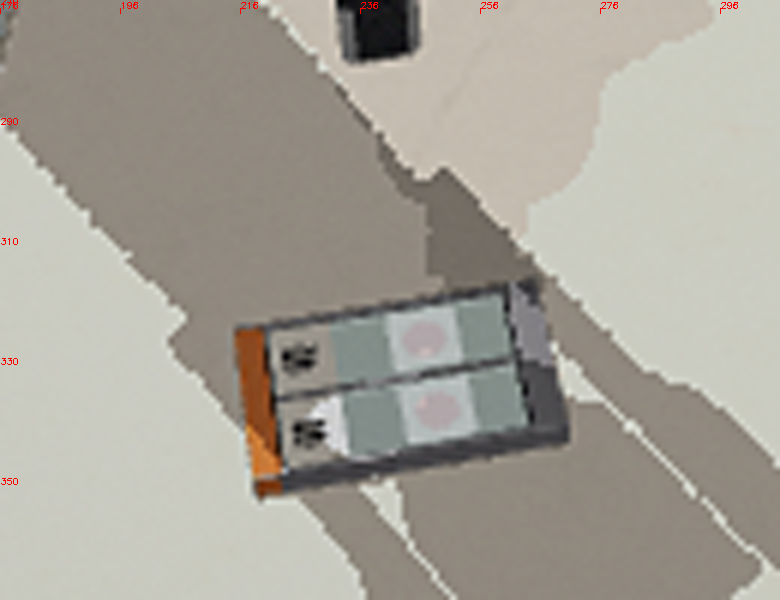

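```bash
python3 - <<'E'
from h import *
P=np.array([176,270])+(np.array([(536,281),(567,430),(255,482),(236,326)])+.5)/6-.5
w=atz('side',P,np.full(4,.010)); c=w.mean(0); d=(w[2]+w[3]-w[0]-w[1])/2; e=(w[0]+w[3]-w[1]-w[2])/2
print(c,np.linalg.norm(d),np.linalg.norm(e),np.degrees(np.arctan2(d[1],d[0])))
# old carrier check via side0
df=cv2.imread('pics/top13.png').astype(int)
# top view visible part
D=np.load('pics/top13.npy'); v,u=np.mgrid[200:260,375:425]; q=np.c_[u.ravel(),v.ravel()]; X=atd('top',q,D[q[:,1],q[:,0]]); k=(X[:,2]>.006)&(X[:,2]<.014)&(X[:,1]>-.5)&(X[:,1]<-.36); print(k.sum(),X[k].min(0),X[k].max(0))
if k.sum()>50: print(cv2.minAreaRect(X[k][:,:2].astype(np.float32)))
E
```

```text
[ 0.4523 -0.4401  0.01  ] 0.09645333288670178 0.058710753688994984 -168.5010354678917
653 [ 0.3991 -0.4695  0.006 ] [ 0.5063 -0.4016  0.0137]
((0.4523935914039612, -0.4403378367424011), (0.09826157987117767, 0.05969664081931114), 12.258896827697754)
```

D has shifted about 15 mm to (0.452, -0.440), and the top and side views agree. I'll grasp it again.

```bash
python3 -c "
from st import *
legs([('aboveD',[.4524,-.4403,.16],down(12.1)),('D',[.4524,-.4403,.0735],down(12.1))])"
```

```text
aboveD TCP [ 0.4524 -0.4403  0.16  ] rows>=1.4 [ -0.0026, 0.0234, 0.1165, 0.0050, -0.0031, 0.0033 ]
D TCP [ 0.4524 -0.4403  0.0735] rows>=1.7 [ 0.0000, 0.0000, 0.1442, 0.0000, 0.0000, 0.0000 ]
```

apply_moves:
  rows: [-0.0026, 0.0234, 0.1, 0.005, -0.003, 0.003, -0.0026, 0.0234, 0.117, 0.005, -0.003, 0.003, -0.0026, 0.0234, 0.117, 0.005, -0.003, 0.003, -0.0026, 0.0234, 0.117, 0.005, -0.003, 0.003, -0.0026, 0.0234, 0.117, 0.005, -0.003, 0.003]
  grip: 1

```text
t: 32.3
tool_pos: [0.4513, -0.4388, 0.156]
tool_rot: [-3.119, -0.331, 0.005]
contact_force: [-0.7, 0.8, 0.6]
opening: 0.0856
grip_force: 0.0
```

```bash
python3 - <<'E'
from st import *
o=ctrl.get_obs(); print(o['t'],o['tool_pos'],o['opening'])
legs([('D',[.4524,-.4403,.0735],down(12.1))])
im,d=ctrl.get_image('side'); a=im
b,_=ctrl.get_image('top'); cv2.imwrite('pics/top14.png',b)
# carrier still there? visible orange in side near predicted label end
c=[.4524,-.4403,.01]; e=np.array(c)+np.array([-np.cos(np.radians(12.1)),-np.sin(np.radians(12.1)),0])*.045; u,v=proj('side',[e])[0].astype(int); print(u,v,im[v-2:v+3,u-1:u+2].mean((0,1)))
E
```

```text
32.3 [ 0.4513 -0.4388  0.156 ] 0.0855721826060639
D TCP [ 0.4524 -0.4403  0.0735] rows>=1.7 [ 0.0017, 0.0035, 0.1375, -0.0036, 0.0018, 0.0003 ]
218 336 [ 30.7333  72.0667 137.8667]
```

Orange shows at the predicted label end, so I'll descend.

apply_moves:
  rows: [0.0017, 0.003, 0.08, -0.003, 0.002, 0, 0.0017, 0.003, 0.12, -0.003, 0.002, 0, 0.0017, 0.003, 0.1375, -0.003, 0.002, 0, 0.0017, 0.003, 0.1375, -0.003, 0.002, 0, 0.0017, 0.003, 0.1375, -0.003, 0.002, 0]

```text
t: 32.9
tool_pos: [0.4526, -0.4404, 0.0741]
tool_rot: [-3.124, -0.332, -0.001]
contact_force: [0.8, -0.2, 1.2]
opening: 0.0853
grip_force: 0.0
```

apply_moves:
  rows: [0, 0, 0, 0, 0, 0, 0, 0, 0, 0, 0, 0, 0, 0, 0, 0, 0, 0, 0, 0, 0, 0, 0, 0, 0, 0, 0, 0, 0, 0]
  grip: 0.3

```text
t: 33.4
tool_pos: [0.4528, -0.4407, 0.0747]
tool_rot: [3.123, 0.331, 0.002]
contact_force: [-1.4, -0.3, 6.5]
opening: 0.0556
grip_force: 53.2
```

Good grasp at TCP height 0.0747. Lift.

apply_moves:
  rows: [0, 0, -0.03, 0, 0, 0, 0, 0, -0.09, 0, 0, 0, 0, 0, -0.15, 0, 0, 0, 0, 0, -0.25, 0, 0, 0, 0, 0, -0.25, 0, 0, 0, 0, 0, -0.25, 0, 0, 0]

```text
t: 34.0
tool_pos: [0.4529, -0.441, 0.2268]
tool_rot: [3.121, 0.331, 0.005]
contact_force: [-0.9, 0.3, -0.3]
opening: 0.0556
grip_force: 53.2
```

```bash
python3 - <<'E'
from st import *
o=ctrl.get_obs(); print(o['t'],o['tool_pos'],o['opening'],o['q'])
legs([('mid',scn(-.07,-.06,.24),down(81.2)),('app',mag(-.060,0,.195),RTF)])
E
```

```text
34.0 [ 0.4529 -0.441   0.2268] 0.05563735603909953 [-0.8899  0.1243  1.6682  0.0007  1.3446  0.4692]
mid TCP [ 0.443 -0.124  0.24 ] rows>=8.0 [ 0.0949, -0.5199, -0.0237, 0.0031, -0.0001, -0.7676 ]
app TCP [ 0.5336 -0.0395  0.2331] rows>=10.6 [ 0.1622, 0.1277, 0.0115, 0.1570, 0.1570, -0.9910 ]
```

apply_moves:
  rows: [0.095, -0.52, -0.03, 0.003, 0, -0.768, 0.095, -0.52, -0.03, 0.003, 0, -0.768, 0.095, -0.52, -0.03, 0.003, 0, -0.768, 0.095, -0.52, -0.03, 0.003, 0, -0.768, 0.095, -0.52, -0.03, 0.003, 0, -0.768, 0.095, -0.52, -0.03, 0.003, 0, -0.768, 0.095, -0.52, -0.03, 0.003, 0, -0.768, 0.095, -0.52, -0.03, 0.003, 0, -0.768, 0.095, -0.52, -0.03, 0.003, 0, -0.768, 0.095, -0.52, -0.03, 0.003, 0, -0.768, 0.095, -0.52, -0.03, 0.003, 0, -0.768]

```text
t: 35.1
tool_pos: [0.4418, -0.1231, 0.24]
tool_rot: [-2.381, -2.036, 0.001]
contact_force: [0.5, 0.2, -0.4]
opening: 0.0555
grip_force: 53.3
```

apply_moves:
  rows: [0.162, 0.128, 0.01, 0.157, 0.157, -0.991, 0.162, 0.128, 0.01, 0.157, 0.157, -0.991, 0.162, 0.128, 0.01, 0.157, 0.157, -0.991, 0.162, 0.128, 0.01, 0.157, 0.157, -0.991, 0.162, 0.128, 0.01, 0.157, 0.157, -0.991, 0.162, 0.128, 0.01, 0.157, 0.157, -0.991, 0.162, 0.128, 0.01, 0.157, 0.157, -0.991, 0.162, 0.128, 0.01, 0.157, 0.157, -0.991, 0.162, 0.128, 0.01, 0.157, 0.157, -0.991, 0.162, 0.128, 0.01, 0.157, 0.157, -0.991, 0.162, 0.128, 0.01, 0.157, 0.157, -0.991, 0.162, 0.128, 0.01, 0.157, 0.157, -0.991, 0.162, 0.128, 0.01, 0.157, 0.157, -0.991]

```text
t: 36.4
tool_pos: [0.5329, -0.0389, 0.2347]
tool_rot: [-0.22, -2.814, -0.042]
contact_force: [0.7, 0.3, -1.4]
opening: 0.0556
grip_force: 53.4
```

```bash
python3 - <<'E'
from st import *
st(RTF); print(ctrl.get_obs()['q']); legs([('d1',mag(-.060,0,.113),RTF)])
E
```

```text
t 36.4 open 0.05563325421514813 gf 53.4 F mag [ 1.0452  0.4281 -1.1   ] TCP mag [-0.0612  0.0006  0.1962] rot err [-0.005   0.0056  0.0014] vmax 0.010204106359505619
[-0.2074  0.0532  1.7485 -0.012   1.6595 -1.6216]
d1 TCP [ 0.5086 -0.0357  0.1551] rows>=1.7 [ -0.0029, -0.0016, 0.1387, 0.0032, -0.0035, -0.0009 ]
```

apply_moves:
  rows: [-0.003, -0.0016, 0.07, 0.003, -0.0035, 0, -0.003, -0.0016, 0.12, 0.003, -0.0035, 0, -0.003, -0.0016, 0.139, 0.003, -0.0035, 0, -0.003, -0.0016, 0.139, 0.003, -0.0035, 0, -0.003, -0.0016, 0.139, 0.003, -0.0035, 0]

```text
t: 36.9
tool_pos: [0.5095, -0.0356, 0.1566]
tool_rot: [-0.216, -2.822, -0.034]
contact_force: [0.5, 0.4, -0.4]
opening: 0.0556
grip_force: 53.4
```

```bash
python3 -c "
from st import *
st(RTF); legs([('d1',mag(-.060,0,.106),RTF)])"
```

```text
t 36.9 open 0.05557701153641383 gf 53.4 F mag [ 0.5666  0.5151 -0.2256] TCP mag [-0.0596  0.0002  0.1147] rot err [ 0.0003 -0.0023 -0.0011] vmax 0.026031999374306714
d1 TCP [ 0.5064 -0.0353  0.1485] rows>=0.2 [ 0.0007, -0.0003, 0.0145, -0.0002, 0.0015, 0.0007 ]
```

apply_moves:
  rows: [0, 0, 0.005, 0, 0, 0, 0, 0, 0.01, 0, 0, 0, 0, 0, 0.014, 0, 0, 0, 0, 0, 0.0155, 0, 0, 0]

```text
t: 37.3
tool_pos: [0.5067, -0.035, 0.1481]
tool_rot: [-0.214, -2.822, -0.034]
contact_force: [-1.3, 0.4, 7.6]
opening: 0.056
grip_force: 54.3
```

```bash
python3 -c "
from st import *
st(RTF)"
```

```text
t 37.3 open 0.055958741586941786 gf 54.3 F mag [-3.6528  0.1848  6.7524] TCP mag [-0.0597  0.0003  0.1057] rot err [ 0.0003 -0.0021 -0.0018] vmax 0.003822219372450959
```

apply_moves:
  rows: [-0.005, 0, -0.001, 0, 0, 0, -0.01, 0, -0.001, 0, 0, 0, -0.014, 0, -0.001, 0, 0, 0, -0.018, 0, -0.001, 0, 0, 0, -0.021, 0, -0.001, 0, 0, 0, -0.021, 0, -0.001, 0, 0, 0]

```text
t: 37.9
tool_pos: [0.5174, -0.0366, 0.1446]
tool_rot: [-0.214, -2.816, -0.035]
contact_force: [-6.0, -0.4, 10.8]
opening: 0.0554
grip_force: 54.5
```

```bash
python3 -c "
from st import *
st(RTF)"
```

```text
t 37.9 open 0.055394005285065995 gf 54.5 F mag [-8.8783 -1.2936  8.4209] TCP mag [-0.0483  0.0004  0.1057] rot err [ 0.0002  0.0038 -0.0019] vmax 0.007097947979366569
```

apply_moves:
  rows: [-0.003, 0, 0, 0, 0, 0, -0.005, 0, 0, 0, 0, 0, -0.005, 0, 0, 0, 0, 0]

```text
t: 38.2
tool_pos: [0.5181, -0.0367, 0.1443]
tool_rot: [-0.213, -2.808, -0.035]
contact_force: [-15.3, 2.1, 19.9]
opening: 0.0555
grip_force: 55.1
```

```bash
python3 -c "
from st import *
st(RTF)"
```

```text
t 38.2 open 0.05546107547401876 gf 55.1 F mag [-20.7831  -0.2319  14.1399] TCP mag [-0.0476  0.0005  0.1056] rot err [ 0.0005  0.0122 -0.0019] vmax 0.004921460587220964
```

apply_moves:
  rows: [0.003, 0, 0, 0, 0, 0, 0.003, 0, 0, 0, 0, 0, 0.003, 0, 0, 0, 0, 0, 0.003, 0, 0, 0, 0, 0, 0.003, 0, -0.04, 0, 0, 0, 0.003, 0, -0.1, 0, 0, 0, 0.003, 0, -0.16, 0, 0, 0, 0.003, 0, -0.16, 0, 0, 0]
  grip: 0.9

```text
t: 39.0
tool_pos: [0.5518, -0.0421, 0.24]
tool_rot: [-0.215, -2.831, -0.032]
contact_force: [-0.2, -1.4, 1.3]
opening: 0.0767
grip_force: 0.0
```

```bash
cat > foll.py <<'E'
from h import *
im,d=ctrl.get_image('top'); cv2.imwrite('pics/fl.png',im)
v,u=np.mgrid[125:200,190:310]; q=np.c_[u.ravel(),v.ravel()]; X=atd('top',q,d[q[:,1],q[:,0]]); S=(X-OS)@RS
k=(S[:,2]>.104)&(S[:,2]<.116)&(S[:,0]>.03)&(S[:,0]<.13)
print('bar',k.sum(),cv2.minAreaRect(S[k][:,:2].astype(np.float32)),np.median(S[k,2]))
k=(S[:,2]>.085)&(S[:,2]<.092)&(S[:,0]>.03)&(S[:,0]<.13); print('plate',k.sum(),cv2.minAreaRect(S[k][:,:2].astype(np.float32)))
E
python3 - <<'E'
from st import *
st(RTF)
import foll
legs([('overF',scn(.077,.02,.24),down(81.2))])
E
```

```text
t 39.0 open 0.07668557635148315 gf 0.0 F mag [-0.4115 -1.4287  1.1865] TCP mag [-0.0447  0.0002  0.2073] rot err [ 0.0009 -0.0113 -0.0018] vmax 0.08150068446786128
bar 142 ((0.07793576270341873, 0.010466814041137695), (0.034066058695316315, 0.01798897050321102), 89.88617706298828) 0.10896412044377463
plate 343 ((0.07767517864704132, 0.001371145248413086), (0.05749497190117836, 0.053341712802648544), 2.7001004219055176)
overF TCP [ 0.6006 -0.0674  0.24  ] rows>=10.6 [ -0.0837, -0.0295, -0.0315, -0.1538, -0.1534, 0.9927 ]
```

apply_moves:
  rows: [-0.084, -0.0295, -0.0315, -0.154, -0.153, 0.993, -0.084, -0.0295, -0.0315, -0.154, -0.153, 0.993, -0.084, -0.0295, -0.0315, -0.154, -0.153, 0.993, -0.084, -0.0295, -0.0315, -0.154, -0.153, 0.993, -0.084, -0.0295, -0.0315, -0.154, -0.153, 0.993, -0.084, -0.0295, -0.0315, -0.154, -0.153, 0.993, -0.084, -0.0295, -0.0315, -0.154, -0.153, 0.993, -0.084, -0.0295, -0.0315, -0.154, -0.153, 0.993, -0.084, -0.0295, -0.0315, -0.154, -0.153, 0.993, -0.084, -0.0295, -0.0315, -0.154, -0.153, 0.993, -0.084, -0.0295, -0.0315, -0.154, -0.153, 0.993, -0.084, -0.0295, -0.0315, -0.154, -0.153, 0.993, -0.084, -0.0295, -0.0315, -0.154, -0.153, 0.993]
  grip: 0.6

```text
t: 40.35
tool_pos: [0.5981, -0.0668, 0.2352]
tool_rot: [-2.378, -2.041, 0.008]
contact_force: [0.4, 0.4, 0.3]
opening: 0.0512
grip_force: 0.0
```

```bash
python3 - <<'E'
from st import *
import foll
o=ctrl.get_obs(); print(o['t'],o['tool_pos'],o['q'],o['opening'])
legs([('F',scn(.0778,.0205,.1645),down(81.2))])
# stack check
D=ctrl.get_image('top')[1]
v,u=np.mgrid[175:245,200:250]; q=np.c_[u.ravel(),v.ravel()]; M=(atd('top',q,D[q[:,1],q[:,0]])-MF)@RM
k=(abs(M[:,2]-.04)<.004)&(M[:,0]<-.002)&(M[:,0]>-.11)&(abs(M[:,1])<.035); r=cv2.minAreaRect(M[k][:,:2].astype(np.float32)); print('stack top',k.sum(),r,np.polyfit(M[k,0],M[k,2],1))
E
```

```text
bar 42 ((0.07760704308748245, -0.001550914254039526), (0.009935648180544376, 0.01750628836452961), 86.77388763427734) 0.10840717575596466
plate 297 ((0.07816629111766815, 0.018893113359808922), (0.0878555104136467, 0.05603449419140816), 88.69747161865234)
40.4 [ 0.5983 -0.0669  0.2355] [-0.2352  0.0538  1.7282  0.0006  1.3683 -0.0828] 0.05124073990423792
F TCP [ 0.6014 -0.067   0.1645] rows>=1.4 [ 0.0005, 0.0062, 0.1182, -0.0055, -0.0008, 0.0007 ]
stack top 219 ((-0.049492571502923965, 0.0009366534650325775), (0.06780006736516953, 0.09566036611795425), 86.79185485839844) [0.0017 0.0393]
```

apply_moves:
  rows: [0, 0.006, 0.06, -0.0055, 0, 0, 0, 0.006, 0.1, -0.0055, 0, 0, 0, 0.006, 0.118, -0.0055, 0, 0, 0, 0.006, 0.118, -0.0055, 0, 0]

```text
t: 40.85
tool_pos: [0.6006, -0.0672, 0.1634]
tool_rot: [-2.383, -2.042, 0.001]
contact_force: [0.3, -0.2, 0.4]
opening: 0.051
grip_force: 0.0
```

apply_moves:
  rows: [0, 0, 0, 0, 0, 0, 0, 0, 0, 0, 0, 0, 0, 0, 0, 0, 0, 0, 0, 0, 0, 0, 0, 0, 0, 0, 0, 0, 0, 0]
  grip: 0
  grip_force: 70

```text
t: 41.35
tool_pos: [0.6028, -0.0677, 0.168]
tool_rot: [2.383, 2.042, 0.006]
contact_force: [-1.7, 0.3, 5.7]
opening: 0.0162
grip_force: 71.5
```

apply_moves:
  rows: [0, 0, -0.02, 0, 0, 0, 0, 0, -0.08, 0, 0, 0, 0, 0, -0.15, 0, 0, 0, 0, 0, -0.17, 0, 0, 0, 0, 0, -0.17, 0, 0, 0]

```text
t: 41.85
tool_pos: [0.6026, -0.0677, 0.2704]
tool_rot: [2.382, 2.041, 0.008]
contact_force: [-0.2, -1.0, -4.5]
opening: 0.0159
grip_force: 70.4
```

```bash
python3 - <<'E'
from st import *
o=ctrl.get_obs(); print(o['t'],o['tool_pos'],o['opening'],o['contact_force'])
legs([('app',mag(-.058,0,.195),RTF)])
E
```

```text
41.85 [ 0.6026 -0.0677  0.2704] 0.01593665467805148 [-0.1944 -0.9879 -4.5247]
app TCP [ 0.5355 -0.0398  0.2325] rows>=10.7 [ 0.0287, -0.1181, 0.0624, 0.1608, 0.1602, -0.9909 ]
```

apply_moves:
  rows: [0.029, -0.118, 0.05, 0.161, 0.16, -0.991, 0.029, -0.118, 0.05, 0.161, 0.16, -0.991, 0.029, -0.118, 0.05, 0.161, 0.16, -0.991, 0.029, -0.118, 0.05, 0.161, 0.16, -0.991, 0.029, -0.118, 0.05, 0.161, 0.16, -0.991, 0.029, -0.118, 0.05, 0.161, 0.16, -0.991, 0.029, -0.118, 0.05, 0.161, 0.16, -0.991, 0.029, -0.118, 0.05, 0.161, 0.16, -0.991, 0.029, -0.118, 0.05, 0.161, 0.16, -0.991, 0.029, -0.118, 0.05, 0.161, 0.16, -0.991, 0.029, -0.118, 0.05, 0.161, 0.16, -0.991, 0.029, -0.118, 0.05, 0.161, 0.16, -0.991, 0.029, -0.118, 0.05, 0.161, 0.16, -0.991, 0.029, -0.118, 0.05, 0.161, 0.16, -0.991]

```text
t: 43.25
tool_pos: [0.5339, -0.0393, 0.2364]
tool_rot: [-0.218, -2.813, -0.035]
contact_force: [-0.4, 0.9, -4.5]
opening: 0.0159
grip_force: 70.6
```

```bash
python3 -c "
from st import *
st(RTF); legs([('d1',mag(-.055,0,.134),RTF)])"
```

```text
t 43.25 open 0.015949086744002822 gf 70.6 F mag [ 0.8863  0.8643 -4.4714] TCP mag [-0.0608  0.0002  0.1982] rot err [-0.0003  0.0066  0.0012] vmax 0.009614208438994697
d1 TCP [ 0.5197 -0.0374  0.1735] rows>=1.3 [ -0.0104, -0.0004, 0.1069, 0.0002, -0.0042, -0.0008 ]
```

apply_moves:
  rows: [-0.01, 0, 0.05, 0, -0.004, 0, -0.01, 0, 0.09, 0, -0.004, 0, -0.01, 0, 0.105, 0, -0.004, 0, -0.01, 0, 0.105, 0, -0.004, 0, -0.01, 0, 0.105, 0, -0.004, 0]

```text
t: 43.75
tool_pos: [0.5211, -0.0374, 0.1769]
tool_rot: [-0.218, -2.823, -0.034]
contact_force: [0.0, -0.3, -3.5]
opening: 0.0164
grip_force: 70.6
```

```bash
python3 -c "
from st import *
st(RTF)"
```

```text
t 43.75 open 0.016433650538945774 gf 70.6 F mag [ 1.149  -0.336  -3.2845] TCP mag [-0.0547  0.0002  0.1376] rot err [ 0.     -0.0028  0.0002] vmax 0.024577561370344468
```

apply_moves:
  rows: [0, 0, 0.005, 0, 0, 0, 0, 0, 0.01, 0, 0, 0, 0, 0, 0.013, 0, 0, 0, 0, 0, 0.014, 0, 0, 0, 0, 0, 0.014, 0, 0, 0]

```text
t: 44.25
tool_pos: [0.5184, -0.037, 0.1687]
tool_rot: [-0.217, -2.822, -0.034]
contact_force: [0.6, -0.4, 0.7]
opening: 0.0162
grip_force: 71.0
```

```bash
python3 -c "
from st import *
st(RTF)"
```

```text
t 44.25 open 0.016247056125107552 gf 71.0 F mag [ 0.3501 -0.2631  0.8618] TCP mag [-0.0548  0.0002  0.129 ] rot err [-0.     -0.0022 -0.0001] vmax 0.0012204213783372166
```

apply_moves:
  rows: [0, 0, 0.002, 0, 0, 0, -0.004, 0, 0.002, 0, 0, 0, -0.008, 0, 0.002, 0, 0, 0, -0.012, 0, 0.002, 0, 0, 0, -0.015, 0, 0.002, 0, 0, 0, -0.017, 0, 0.002, 0, 0, 0, -0.017, 0, 0.002, 0, 0, 0]

```text
t: 44.95
tool_pos: [0.5273, -0.0383, 0.1657]
tool_rot: [-0.217, -2.82, -0.034]
contact_force: [-4.4, 1.1, 8.3]
opening: 0.016
grip_force: 72.0
```

```bash
python3 -c "
from st import *
st(RTF)"
```

```text
t 44.95 open 0.016034745336064565 gf 72.0 F mag [-6.8838  0.4151  6.4907] TCP mag [-0.0453  0.0003  0.129 ] rot err [-0.      0.0001 -0.0002] vmax 0.003538482826965918
```

apply_moves:
  rows: [-0.003, 0, 0, 0, 0, 0, -0.006, 0, 0, 0, 0, 0, -0.006, 0, 0, 0, 0, 0]

```text
t: 45.25
tool_pos: [0.5281, -0.0383, 0.1654]
tool_rot: [-0.216, -2.809, -0.035]
contact_force: [-16.6, 2.1, 19.3]
opening: 0.0161
grip_force: 72.9
```

```bash
python3 -c "
from st import *
st(RTF)"
```

```text
t 45.25 open 0.01614010094944796 gf 72.9 F mag [-21.863   -0.4677  13.2121] TCP mag [-0.0444  0.0004  0.1289] rot err [ 0.      0.0105 -0.0001] vmax 0.006135963924628762
```

Firm contact with the backstop. I'll ease off slightly, release and back out.

apply_moves:
  rows: [0.003, 0, 0, 0, 0, 0, 0.003, 0, 0, 0, 0, 0, 0.003, 0, 0, 0, 0, 0, 0.003, 0, 0, 0, 0, 0, 0.003, 0, -0.04, 0, 0, 0, 0.003, 0, -0.1, 0, 0, 0, 0.003, 0, -0.16, 0, 0, 0, 0.003, 0, -0.16, 0, 0, 0]
  grip: 0.5

```text
t: 46.05
tool_pos: [0.5613, -0.0438, 0.2604]
tool_rot: [-0.218, -2.831, -0.032]
contact_force: [0.9, 0.5, 0.5]
opening: 0.0429
grip_force: 0.0
```

```bash
python3 - <<'E'
from st import *
o=ctrl.get_obs(); print(o['t'],o['tool_pos'])
legs([('overBlue',[.4418,-.1385,.20],down(171.2))])
E
```

```text
46.05 [ 0.5613 -0.0438  0.2604]
overBlue TCP [ 0.4418 -0.1385  0.2   ] rows>=3.3 [ 0.1349, -0.1864, 0.1476, -0.0004, -0.1925, 0.0000 ]
```

apply_moves:
  rows: [0.135, -0.186, 0.06, 0, -0.193, 0, 0.135, -0.186, 0.06, 0, -0.193, 0, 0.135, -0.186, 0.06, 0, -0.193, 0, 0.135, -0.186, 0.148, 0, -0.193, 0, 0.135, -0.186, 0.148, 0, -0.193, 0, 0.135, -0.186, 0.148, 0, -0.193, 0, 0.135, -0.186, 0.148, 0, -0.193, 0, 0.135, -0.186, 0.148, 0, -0.193, 0]
  grip: 0

```text
t: 46.85
tool_pos: [0.44, -0.1377, 0.1975]
tool_rot: [-0.238, -3.127, 0.001]
contact_force: [-0.3, 0.7, -0.7]
opening: 0.0003
grip_force: 0.0
```

```bash
python3 - <<'E'
from st import *
o=ctrl.get_obs(); print(o['t'],o['tool_pos'],o['opening'])
legs([('pressBlue',[.4413,-.1385,.1225],down(171.2))])
im,d=ctrl.get_image('side'); crop('s',im,195,120,160,120,5,'pics/c14.png')
D=ctrl.get_image('top')[1]
v,u=np.mgrid[175:245,200:250]; q=np.c_[u.ravel(),v.ravel()]; M=(atd('top',q,D[q[:,1],q[:,0]])-MF)@RM
k=(abs(M[:,2]-.048)<.004)&(M[:,0]<-.003)&(M[:,0]>-.11)&(abs(M[:,1])<.03); print('plate top',k.sum(),cv2.minAreaRect(M[k][:,:2].astype(np.float32)),np.polyfit(M[k,0],M[k,2],1),M[k,0].min(),M[k,0].max())
k=(abs(M[:,2]-.07)<.004)&(M[:,0]<-.003)&(M[:,0]>-.11)&(abs(M[:,1])<.012); print('bar',k.sum(),cv2.minAreaRect(M[k][:,:2].astype(np.float32)))
E
```

```text
46.85 [ 0.44   -0.1377  0.1975] 0.0003086745750556469
pressBlue TCP [ 0.4413 -0.1385  0.1225] rows>=1.5 [ -0.0030, -0.0008, 0.1250, -0.0008, -0.0037, 0.0010 ]
plate top 532 ((-0.04782986268401146, -5.7194381952285767e-05), (0.05419819429516792, 0.08957144618034363), 89.54871368408203) [0.0003 0.0483] -0.09246984903987399 -0.003031431928490243
bar 198 ((-0.046438951045274734, -0.0004988368600606918), (0.05485419183969498, 0.016565833240747452), 0.10092111676931381)
```

View pics/c14.png

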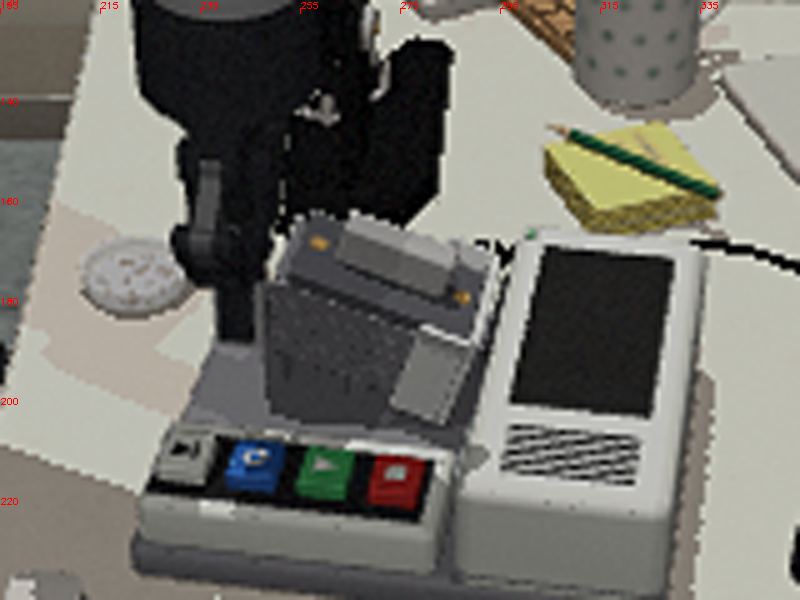

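The stack is neat and flat, with the weight on top against the backstop. Press blue.

apply_moves:
  rows: [-0.003, -0.001, 0.09, 0, -0.004, 0, -0.003, -0.001, 0.1, 0, -0.004, 0, -0.003, -0.001, 0.108, 0, -0.004, 0, -0.003, -0.001, 0.116, 0, -0.004, 0, -0.003, -0.001, 0.123, 0, -0.004, 0, -0.003, -0.001, 0.127, 0, -0.004, 0, -0.003, -0.001, 0.127, 0, -0.004, 0, -0.003, -0.001, 0.127, 0, -0.004, 0]

```text
t: 47.75
tool_pos: [0.4399, -0.1386, 0.1233]
tool_rot: [-0.24, -3.129, -0.0]
contact_force: [-13.2, 5.7, 24.0]
opening: -0.0
grip_force: 11.7
```

apply_moves:
  rows: [0, 0, -0.05, 0, 0, 0, 0, 0, -0.06, 0, 0, 0, 0, 0, -0.06, 0, 0, 0, 0, 0, -0.06, 0, 0, 0]

```text
t: 48.15
tool_pos: [0.4388, -0.1382, 0.1543]
tool_rot: [-0.241, -3.129, -0.0]
contact_force: [-0.5, -0.2, -1.1]
opening: 0.0002
grip_force: 0.0
```

```bash
python3 -c "
from st import *
o=ctrl.get_obs(); print(o['t'],o['tool_pos'])
legs([('overGreen',[.4738,-.1432,.155],down(171.2)),('p',[.4738,-.1432,.1225],down(171.2))])"
```

```text
48.15 [ 0.4388 -0.1382  0.1543]
overGreen TCP [ 0.4738 -0.1432  0.155 ] rows>=0.7 [ -0.0590, 0.0006, -0.0013, -0.0000, -0.0022, 0.0001 ]
p TCP [ 0.4738 -0.1432  0.1225] rows>=0.7 [ 0.0000, 0.0000, 0.0542, 0.0000, 0.0000, 0.0000 ]
```

apply_moves:
  rows: [-0.059, 0, 0, 0, -0.002, 0, -0.059, 0, 0, 0, -0.002, 0, -0.059, 0, 0, 0, -0.002, 0, -0.059, 0, 0, 0, -0.002, 0]

```text
t: 48.55
tool_pos: [0.4729, -0.1432, 0.1535]
tool_rot: [-0.241, -3.13, -0.001]
contact_force: [-0.2, -0.2, 0.3]
opening: 0.0002
grip_force: 0.0
```

```bash
python3 -c "
from st import *
o=ctrl.get_obs(); print(o['t'],o['tool_pos'])
legs([('p',[.4738,-.1432,.1225],down(171.2))])"
```

```text
48.55 [ 0.4729 -0.1432  0.1535]
p TCP [ 0.4738 -0.1432  0.1225] rows>=0.6 [ -0.0016, 0.0003, 0.0516, 0.0004, -0.0017, 0.0001 ]
```

apply_moves:
  rows: [-0.0016, 0, 0.02, 0, 0, 0, -0.0016, 0, 0.03, 0, 0, 0, -0.0016, 0, 0.038, 0, 0, 0, -0.0016, 0, 0.046, 0, 0, 0, -0.0016, 0, 0.052, 0, 0, 0, -0.0016, 0, 0.052, 0, 0, 0, -0.0016, 0, 0.052, 0, 0, 0]

```text
t: 49.25
tool_pos: [0.4747, -0.1437, 0.1236]
tool_rot: [-0.24, -3.131, -0.0]
contact_force: [-2.2, 1.1, 4.4]
opening: 0.0
grip_force: 2.1
```

apply_moves:
  rows: [0, 0, -0.05, 0, 0, 0, 0, 0, -0.15, 0, 0, 0, 0, 0, -0.25, 0, 0, 0, 0, 0, -0.25, 0, 0, 0, 0, 0, -0.25, 0, 0, 0, 0, 0, -0.25, 0, 0, 0]

```text
t: 49.85
tool_pos: [0.4748, -0.1437, 0.2727]
tool_rot: [-0.241, -3.132, 0.0]
contact_force: [-0.7, 0.6, -1.0]
opening: -0.0001
grip_force: 0.0
```

```bash
python3 - <<'E'
from st import *
o=ctrl.get_obs(); print(o['t'],o['tool_pos'],o['contact_force'])
im,D=ctrl.get_image('top'); crop('t',im,185,125,240,145,3,'pics/c15.png')
v,u=np.mgrid[175:245,200:250]; q=np.c_[u.ravel(),v.ravel()]; M=(atd('top',q,D[q[:,1],q[:,0]])-MF)@RM
k=(abs(M[:,2]-.07)<.004)&(M[:,0]<-.003)&(M[:,0]>-.11)&(abs(M[:,1])<.012); print('bar',k.sum(),cv2.minAreaRect(M[k][:,:2].astype(np.float32)))
E
```

```text
49.85 [ 0.4748 -0.1437  0.2727] [-0.6543  0.5554 -1.0166]
bar 0 ((0.0, 0.0), (0.0, 0.0), 0.0)
```

```bash
python3 - <<'E'
from st import *
im,D=ctrl.get_image('side'); v,u=np.mgrid[155:215,240:300]; q=np.c_[u.ravel(),v.ravel()]; M=(atd('side',q,D[q[:,1],q[:,0]])-MF)@RM
k=(abs(M[:,2]-.048)<.004)&(M[:,0]<-.003)&(M[:,0]>-.11)&(abs(M[:,1])<.03); print('plate',k.sum(),cv2.minAreaRect(M[k][:,:2].astype(np.float32)),np.median(M[k,2]))
k=(abs(M[:,2]-.07)<.004)&(M[:,0]<-.003)&(M[:,0]>-.11)&(abs(M[:,1])<.015); print('bar',k.sum(),cv2.minAreaRect(M[k][:,:2].astype(np.float32)))
b=cv2.imread('pics/side0.png').astype(int); df=abs(b-im).max(2)
for n,X in dict(eraser=None).items(): pass
for n,(x,y) in dict(petri=(222,175),eraser=(347,249),loupe=(205,241),marker=(360,295)).items(): print(n,(df[y-8:y+8,x-8:x+8]>70).mean())
print(ctrl.finish_job())
E
```

```text
plate 361 ((-0.04782750830054283, -0.0012513939291238785), (0.09035471826791763, 0.05755371227860451), 0.7754811644554138) 0.04881578946913441
bar 126 ((-0.04638481140136719, 0.00042920932173728943), (0.0557716004550457, 0.02347748726606369), 4.542074680328369)
petri 0.0
eraser 0.0
loupe 0.05859375
marker 0.0
the job is handed in; nothing more can be done
None
```

The job is handed in at about 50 s: white key pressed first, all four carriers stacked slides up with labels against the backstop, the weight flat on top against it too, then blue and green pressed; the verdict came back blank, so I don't know how it was judged, my first grab for the fourth carrier missed and may have pushed it about 15 mm (or it was the planned knock), and I judged the key presses by depth and force.

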